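Load the sweet mould and hold it shut

TASK

Pour all six chocolate-coated nuts from the steel cup into the well of the mould's lower half, then stand the empty cup upright on the bar and let go of it. Then set the mould's upper half on the two dowels and press it down against the springs until the mould is fully closed. Finish while still holding it pressed shut with the gripper; leave the other things on the bar where they are.

Things in the scene. Friction and masses are not known exactly. Their poses are not given: they have to be found in the camera images.
- mould_base: lower half of the aluminium mould, fixed to the bar: a block 164 (x) by 104 (y) mm, 52 mm tall; its flat top is the parting face. Origin: centre of its underside, on the bar; x = its long axis, z up. It has a well in its top and two upright dowels on its long axis. The same after a half turn
- well (a point): centre of the floor of the lower half's open rectangular well, 8 mm above the bar. The well is 84 mm (mould_base x) by 80 mm (y) and 44 mm deep, centred in the block
- dowel_a (a point): tip of one steel dowel, at x = +62 mm, y = 0 of mould_base, 80 mm above the bar. 12 mm diameter, 28 mm tall over the parting face, the last 10 mm tapered to a 5 mm tip
- dowel_b (a point): tip of the other, equal dowel, at x = -62 mm, y = 0 of mould_base
- collars (a joint): two sprung steel collars (22 mm across) at the feet of the dowels, moving together: 0 = up, 8 mm proud of the parting face; 0.008 = level with it, mould fully closed. They push the upper half up with 6 N at 0, rising evenly to 14 N at 0.008; its own weight (about 5 N) does not close it, about 10 N more is needed from above
- mould_top: loose upper half, about 0.5 kg: an aluminium plate 164 (x) by 104 (y) by 12 mm with a grip block on top, and a centred 76 x 72 mm land 4 mm deep below. Origin: centre of the land's underside, z up; plate from 4 to 16 mm above it. It fits either way round. Mould fully closed: origin 48 mm above mould_base's origin; resting on the raised collars: 56 mm
- hole_a (a point): mouth (underside of the plate, 4 mm above mould_top's origin) of one of its two 14 mm through holes, at x = +62 mm, y = 0 of mould_top; the other hole is at x = -62 mm
- grip (a point): centre of the top of the upper half's wooden grip block, 56 mm above mould_top's origin. The block is 80 mm long (along mould_top x), 24 mm wide (y) and stands 40 mm tall on the plate
- cup: loose steel dosing cup, open at the top, no handle, 0.14 kg, 70 mm tall, outer diameter 62 mm at the foot and 64 mm at the rim, wall 3 mm, floor 5 mm thick. Origin: centre of its underside, z up along its axis. It stands on the bar and holds the six chocolate balls
- ball0: one of six hard chocolate-coated nuts, a ball 17 mm across, 10 g, at the start in the cup. Origin: its centre
- ball1: one of six hard chocolate-coated nuts, a ball 17 mm across, 10 g, at the start in the cup. Origin: its centre
- ball2: one of six hard chocolate-coated nuts, a ball 17 mm across, 10 g, at the start in the cup. Origin: its centre
- ball3: one of six hard chocolate-coated nuts, a ball 17 mm across, 10 g, at the start in the cup. Origin: its centre
- ball4: one of six hard chocolate-coated nuts, a ball 17 mm across, 10 g, at the start in the cup. Origin: its centre
- ball5: one of six hard chocolate-coated nuts, a ball 17 mm across, 10 g, at the start in the cup. Origin: its centre
- tamper: a coffee tamper, steel, 56 mm wide, 90 mm tall, standing upright; a bystander, to be left alone. Origin: centre of its underside
- espresso_cup: a white ceramic espresso cup, 64 mm wide, 58 mm tall; a bystander, to be left alone. Origin: centre of its underside
- saucer: a white saucer, 100 mm across, 16 mm tall; a bystander, to be left alone. Origin: centre of its underside
- pitcher: a steel milk pitcher, 84 mm wide, 105 mm tall; a bystander, to be left alone. Origin: centre of its underside
- spoon: a 140 mm steel spoon lying on the bar; a bystander, to be left alone. Origin: its middle, at the underside
- jar: a closed glass jar, 64 mm wide, 75 mm tall; a bystander, to be left alone. Origin: centre of its underside
There are look-alikes about, which are no part of the job. What is shaped like the mould_top but orange or yellow is not meant.

How it is judged:
On the way, in this order (a step that is already met when the one before it is completed fails the run):
1. the cup is lifted and tipped to pour (angle between cup's own z axis and vertical above 0.8 rad and height (world z) of cup above 0.04 m), for 0.1 s.
2. all six nuts lie in the well (x of ball0 in the frame of mould_base between -0.042 and 0.042 m and y of ball0 in the frame of mould_base between -0.04 and 0.04 m and z of ball0 in the frame of mould_base between 0.005 and 0.042 m and x of ball1 in the frame of mould_base between -0.042 and 0.042 m and y of ball1 in the frame of mould_base between -0.04 and 0.04 m and z of ball1 in the frame of mould_base between 0.005 and 0.042 m and x of ball2 in the frame of mould_base between -0.042 and 0.042 m and y of ball2 in the frame of mould_base between -0.04 and 0.04 m and z of ball2 in the frame of mould_base between 0.005 and 0.042 m and x of ball3 in the frame of mould_base between -0.042 and 0.042 m and y of ball3 in the frame of mould_base between -0.04 and 0.04 m and z of ball3 in the frame of mould_base between 0.005 and 0.042 m and x of ball4 in the frame of mould_base between -0.042 and 0.042 m and y of ball4 in the frame of mould_base between -0.04 and 0.04 m and z of ball4 in the frame of mould_base between 0.005 and 0.042 m and x of ball5 in the frame of mould_base between -0.042 and 0.042 m and y of ball5 in the frame of mould_base between -0.04 and 0.04 m and z of ball5 in the frame of mould_base between 0.005 and 0.042 m), for 0.3 s.
3. the empty cup stands upright on the bar, let go, the nuts still in the well (all of step 2 and height (world z) of cup below 0.006 m and angle between cup's own z axis and vertical below 0.1 rad and linear speed of cup below 0.03 m/s and contact force between the fingers and cup below 0.1 N), for 0.2 s.
At the end, for the whole second after the job is handed in: All six nuts lie in the well; the cup stands upright on the bar, untouched; the upper half sits on both dowels (centred within 3 mm, turned within 0.05 rad, level) with the parting gap under 2 mm and the collars pushed down more than 6 mm, still and held there by the gripper (contact over 3 N) (all of step 3 and horizontal distance between mould_top and mould_base below 0.003 m and angle between the x axis of mould_top and the x axis of mould_base, either way round below 0.05 rad and angle between the z axis of mould_top and the z axis of mould_base, either way round below 0.04 rad and z of mould_top in the frame of mould_base between 0.045 and 0.05 m and value of joint collars above 0.006 m and contact force between the fingers and mould_top above 3 N and linear speed of mould_top below 0.02 m/s); the arm keeps its last pose, push and grip.
It fails at once if a bystander is shifted by more than 30 mm (distance of any of tamper, espresso_cup, saucer, pitcher, spoon, jar from where it was at the start of the episode above 0.03 m).
It fails at once if a standing bystander is knocked over (angle between any of tamper, espresso_cup, saucer, pitcher, jar's own z axis and vertical above 0.5 rad).
It also fails if it takes over 72 s, if anything falls off the work surface, if the arm or the gripper's body presses on something with over 40 N, if the wrist force passes 120 N, or if a joint passes its speed limit or range.

ROBOT

A 6-joint arm with a two-finger parallel gripper is mounted at the origin on the work surface. World frame = base frame: x ahead of the robot, y to its left, z up, the work surface at z = 0. Lengths are in m, angles in rad, forces in N, time in s.
With the tool pointing down it reaches from about 0.4 to 0.825 m from the base axis. Payload 7 kg.
Tool frame: the origin (TCP) lies between the finger pads; the fingertips stand 25 mm ahead of it and the grasp point (between the pads) lies 6 mm ahead of it; z points along the fingers, y is the line along which they close (so a half turn about z gives the same grasp; the last joint's range is limited). The gripper opens to 88 mm and grips with 3 to 60 N. Pads are 19 mm wide; open, the fingers measure 130 mm over their backs; the gripper's body (78 mm by 193 mm) begins 47 mm behind the grasp point.
Start: joints at [-1.056, 0.359, 0.012, 0, -1.224, -0.288], TCP at [0.152, -0.658, 0.252] pointing down, gripper open.
Joint ranges: [-3.07, 3.07], [-1.43, 2.12], [-1.02, 1.25], [-3.03, 1.67], [-3.05, -0], [-3.03, 3.03]. Speed limits (rad/s): [2.39, 2.39, 3.01, 3.14, 3.14, 3.14].

INTERFACE

Orientations are given as a unit quaternion [w, x, y, z].
In Python, from cell import env, read_camera, camera_info gives the robot as it stands.
- The arm moves only by the tool jog_arm, never from a script. Its argument "steps" is a list of rows, each a list of 3 entries, a list of its own where there are three numbers: the shift along the tool's x, y, z in m, then the turn, a rotation vector about the tool's x, y, z in rad, then the finger opening in m, from 0 to 0.0876. A call has 1 to 8 rows; each row is the pose to reach, as a shift and turn from the pose commanded when the call began, along the tool's axes at that moment; what a row does not reach only later rows make up. A row lasts 1/8 s, in which the tool goes at most 62.5 mm and 10.7 degrees, less where a joint would pass 70% of its speed; a pose out of reach is approached as far as the arm can. A call with a gripper value outside its range is refused whole. The fingers move at their own pace and stop on an object; the grip force is fixed at half the most. Time passes only in rows, so rows that repeat a pose let the fingers close. It gives the time, the measured TCP pose, the force, the opening and the grip force at its end, in the units of the state.
- env.state(): the state, without advancing time (a new reading comes with each control period).
- read_camera(name): name is "side" or "top" or "wrist"; returns the picture (480x640x3 uint8, blue, green, red); there is no depth.
- camera_info(name): a dict with "mtx" (3x3 intrinsics, pixels), "view" (4x4, takes a point from world to camera coordinates); the wrist camera has in their place "tool_from_camera" (4x4, takes a point from camera to tool coordinates, whose origin is the TCP and whose axes are the flange's). Camera axes: x right, y down, z forward; pixel columns grow to the right and rows downward; lengths in m; the calibration is good to about 2 mm. A picture is of the moment at which its call begins: read the wrist's pose just before it. camera_info takes no time and is no camera call.
- env.finish_job(): hands the job in; it is judged then, once.
The state is a dict: "time_s": time; "joint_pos": joint angles; "qvel": joint speeds; "joint_torque": joint torques, N m; "tcp_pos": TCP position; "ee_rot": TCP orientation; "contact_force": force on the tool from outside, world axes, zero at the start; "wrist_torque": the same for the moment, N m; "gripper_width": opening from 0.0 (shut) to 1.0 (fully open); "gripper_force": force on a finger pad.
Only numpy, scipy, OpenCV 4.12 (cv2) and the standard library are available. Lean on these libraries where they do the work, as an engineer would, in place of code of your own. Each camera call takes 0.05 s, during which the arm holds its last target. There are 200 camera calls.

## Working session

There is one attempt and no reset: what is moved stays moved. The work goes in short steps, Python scripts to look and compute and a tool call to move; the robot and the scene stay as the last step left them, time stands still between calls to the robot, and variables do not carry over. Pictures are saved under pics/ and viewed, at most 10 in all, crops included, and the job is handed in when it is done.

Besides the shell and the picture viewer there is one more tool, called after "Request:" in YAML: its name, and indented under it one key for each argument. jog_arm: Moves the arm, as the interface text tells. Its arguments: {"type":"object","properties":{"steps":{"type":"array"}},"required":["steps"]}

```bash
ls; mkdir -p pics
python3 - <<'E'
from cell import env, read_camera, camera_info
import cv2, numpy as np
np.set_printoptions(precision=4,suppress=True)
s=env.state(); print(s)
for n in ("side","top","wrist"):
    cv2.imwrite(f"pics/{n}0.png",read_camera(n)); print(n,camera_info(n))
E
```

```text
pics
{'time_s': 0.0, 'joint_pos': array([-1.0559,  0.3594,  0.011 , -0.0004, -1.2241, -0.2881]), 'qvel': array([-0.0009, -0.001 , -0.0004, -0.0009, -0.    , -0.0005]), 'joint_torque': array([ -0.0002, -58.2713,  29.3058,   6.9973,   0.0068,  -0.0002]), 'tcp_pos': array([ 0.1516, -0.6573,  0.2506]), 'ee_rot': array([-0.0002, -0.1131,  0.9936,  0.0008]), 'contact_force': array([ 0.1828, -0.5373, -0.9071]), 'wrist_torque': array([-0.0531, -0.016 ,  0.0125]), 'gripper_force': 0.0, 'gripper_width': 1.0015212617120917}
side {'mtx': array([[528.509 ,   0.    , 309.7005],
       [  0.    , 528.509 , 240.8928],
       [  0.    ,   0.    ,   1.    ]]), 'view': array([[-0.9238, -0.3825, -0.0172,  0.5322],
       [-0.197 ,  0.5134, -0.8352,  0.0935],
       [ 0.3283, -0.7682, -0.5497,  1.3463],
       [ 0.    ,  0.    ,  0.    ,  1.    ]])}
top {'mtx': array([[559.4587,   0.    , 327.8767],
       [  0.    , 559.4587, 240.0691],
       [  0.    ,   0.    ,   1.    ]]), 'view': array([[ 0.0122, -0.9999,  0.0076,  0.134 ],
       [-0.9983, -0.0126, -0.0578,  0.4967],
       [ 0.0579, -0.0068, -0.9983,  1.8123],
       [ 0.    ,  0.    ,  0.    ,  1.    ]])}
wrist {'mtx': array([[398.0755,   0.    , 321.8199],
       [  0.    , 398.0755, 242.5138],
       [  0.    ,   0.    ,   1.    ]]), 'tool_from_camera': array([[-0.0001, -0.954 , -0.2998,  0.0818],
       [ 1.    ,  0.    , -0.0005,  0.    ],
       [ 0.0005, -0.2998,  0.954 , -0.133 ],
       [ 0.    ,  0.    ,  0.    ,  1.    ]])}
```

View pics/side0.png

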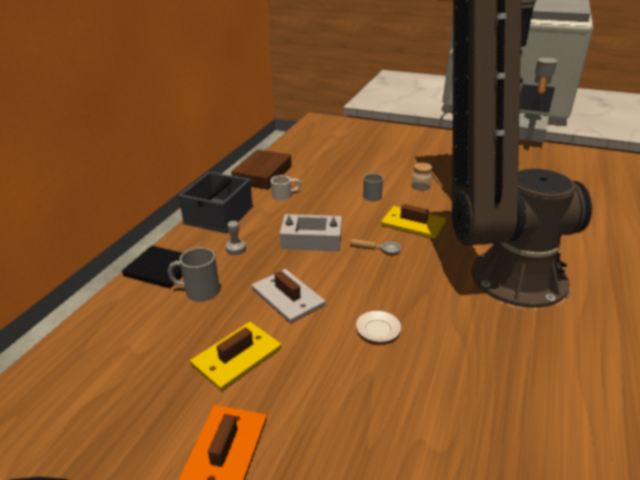

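View pics/top0.png

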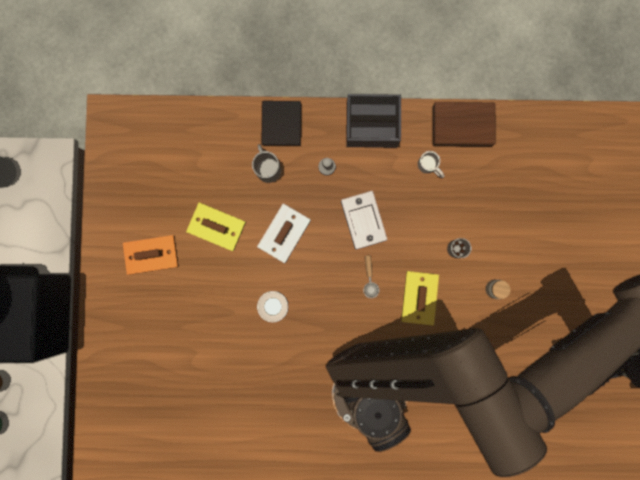

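Top view: the steel cup with nuts is at (460,248) and the mould base at (364,220). The candidates for the upper half are silver (284,233), yellow (215,227), yellow (421,298) and orange (150,255). Only the silver one fits, since yellow and orange are excluded. In the side view they are: cup (373,187), base (311,232) and silver plate (288,294). I'll confirm with one enlarged crop.

```bash
cat > h.py <<'E'
import cv2, numpy as np
from scipy.spatial.transform import Rotation as R
from cell import env, read_camera, camera_info
np.set_printoptions(precision=4,suppress=True)
def rot(s): q=s['ee_rot']; return R.from_quat([q[1],q[2],q[3],q[0]])
def tcp(s):
    T=np.eye(4); T[:3,:3]=rot(s).as_matrix(); T[:3,3]=s['tcp_pos']; return T
def cam(name,s=None):
    i=camera_info(name)
    V=i['view'] if 'view' in i else np.linalg.inv(tcp(s)@i['tool_from_camera'])
    return i['mtx'],V
def tri(c1,p1,c2,p2):
    X=cv2.triangulatePoints(c1[0]@c1[1][:3],c2[0]@c2[1][:3],np.float64(p1).reshape(2,1),np.float64(p2).reshape(2,1))
    return (X[:3]/X[3]).ravel()
def onz(c,p,z):
    K,V=c; d=V[:3,:3].T@np.linalg.inv(K)@np.r_[p,1]; o=-V[:3,:3].T@V[:3,3]
    return o+d*(z-o[2])/d[2]
def proj(c,X):
    x=c[0]@(c[1][:3,:3]@np.asarray(X,float)+c[1][:3,3]); return x[:2]/x[2]
E
python3 - <<'E'
from h import *
t=cv2.imread('pics/top0.png'); s=cv2.imread('pics/side0.png')
a=cv2.resize(t[150:330,240:540],(800,480),interpolation=cv2.INTER_CUBIC)[:,:]
cr=lambda im,u,v,w,h:cv2.resize(im[v-h:v+h,u-w:u+w],(400,300),interpolation=cv2.INTER_CUBIC)
m=np.vstack([np.hstack([cr(t,284,233,48,36),cr(t,364,220,48,36)]),np.hstack([cr(s,288,294,48,36),cr(s,350,205,80,60)])])
cv2.imwrite('pics/crop0.png',m)
T=cam('top');S=cam('side')
for n,p,q in (('cup rim',(460,245),(373,179)),('base',(364,220),(311,218)),('grip',(284.5,232.5),(289,284))):
    print(n,tri(T,p,S,q))
E
```

```text
cup rim [ 0.4778 -0.281   0.0629]
base [0.5579 0.0275 0.0733]
grip [0.5152 0.2799 0.0377]
```

View pics/crop0.png

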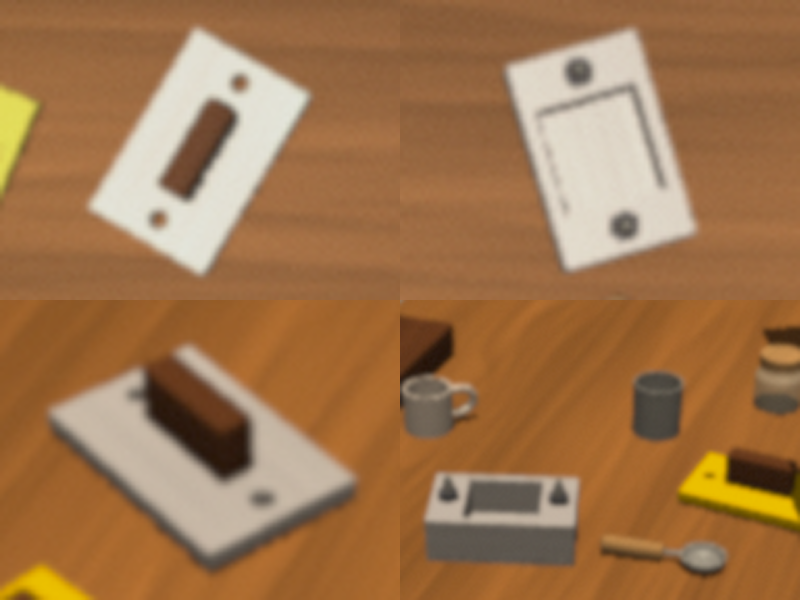

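The crop confirms it: the silver plate with the wooden block is mould_top (holes at top px (293.6,216.7) and (273.9,249.3)). The base dowels are at top px (358.7,200.8) and (370,238), side px (288.8,216.2) and (334,216.2).

Run:
```python
from h import *
T=cam('top');S=cam('side')
for n,p,q in (('cup rim',(460,246.5),(373.2,177.8)),('dowel up',(358.7,200.8),(288.8,216.2)),('dowel dn',(370,238),(334,216.2)),('grip',(284.7,233),(288,279.1))):
    print(n,tri(T,p,S,q))
print('cup rim z70',onz(T,(460,247),.07), onz(S,(373.2,177.8),.07))
print('holes',onz(T,(293.6,216.7),.016),onz(T,(273.9,249.3),.016))
for n,p in (('jar',(499,290)),('spoon',(370,289)),('spoon end',(368,258)),('yellow',(421,298)),('tamper',(327,166)),('saucer',(272,307)),('esp',(429,162))): print(n,onz(T,p,.03))
s=env.state(); print(tcp(s))
```

```text
cup rim [ 0.4746 -0.2791  0.0685]
dowel up [0.6181 0.0448 0.0761]
dowel dn [0.499  0.0081 0.0809]
grip [0.5148 0.2791 0.0519]
cup rim z70 [ 0.4751 -0.2781  0.07  ] [ 0.4716 -0.2768  0.07  ]
holes [0.5699 0.2531 0.016 ] [0.4626 0.3155 0.016 ]
jar [ 0.3397 -0.4137  0.03  ]
spoon [0.3379 0.0027 0.03  ]
spoon end [0.4377 0.0099 0.03  ]
yellow [ 0.311  -0.1618  0.03  ]
tamper [0.7359 0.1461 0.03  ]
saucer [0.2766 0.317  0.03  ]
esp [ 0.7536 -0.1869  0.03  ]
[[-0.9744 -0.2248 -0.0004  0.1517]
 [-0.2248  0.9744  0.0012 -0.6574]
 [ 0.0001  0.0013 -1.      0.2508]
 [ 0.      0.      0.      1.    ]]
```

Request:
jog_arm:
  steps:
    - [[-0.3,0.39,0],[0,0,-1.45],0.0876]
    - [[-0.3,0.39,0],[0,0,-1.45],0.0876]
    - [[-0.3,0.39,0],[0,0,-1.45],0.0876]
    - [[-0.3,0.39,0],[0,0,-1.45],0.0876]
    - [[-0.3,0.39,0],[0,0,-1.45],0.0876]
    - [[-0.3,0.39,0],[0,0,-1.45],0.0876]
    - [[-0.3,0.39,0],[0,0,-1.45],0.0876]
    - [[-0.3,0.39,0],[0,0,-1.45],0.0876]

```text
time_s: 1.15
tcp_pos: [0.3568, -0.2082, 0.2518]
ee_rot: [-0.0, 0.746, -0.667, 0.0]
contact_force: [1.1, 0.3, -0.3]
gripper_width: 1.001
gripper_force: 0.0
```

```bash
cat >> h.py <<'E'
def pose(az,pitch,roll=0):
    """tool x axis horizontally toward az (deg), z pitch deg below horizontal, roll about tool z"""
    a,p=np.radians([az,pitch]); z=np.array([np.cos(p)*np.cos(a),np.cos(p)*np.sin(a),-np.sin(p)])
    x=np.array([np.sin(p)*np.cos(a),np.sin(p)*np.sin(a),np.cos(p)])
    return R.from_matrix(np.c_[x,np.cross(z,x),z])*R.from_euler('z',roll,degrees=True)
def go(p,Rt):
    s=env.state(); R0=rot(s); d=R0.inv().apply(np.array(p)-s['tcp_pos']); r=(R0.inv()*Rt).as_rotvec()
    print('shift',d.round(4),'turn',r.round(3),'rows>=',max(np.linalg.norm(d)/.0625,np.degrees(np.linalg.norm(r))/10.7).round(1))
E
python3 - <<'E'
from h import *
s=env.state(); print(s['joint_pos'])
go([.36,-.212,.2],pose(-30,90)); go([.36,-.212,.2],pose(-30,30))
E
```

```text
[-0.0455 -0.0933 -0.5224 -0.0001 -1.1407  0.1574]
shift [ 0.0041 -0.0027  0.0518] turn [-0.001 -0.001 -0.935] rows>= 5.0
shift [ 0.0041 -0.0027  0.0518] turn [ 0.488  0.966 -0.846] rows>= 7.4
```

Run:
```python
from h import *
go([.455,-.165,.2],pose(-80,35))
```

```text
shift [-0.032  -0.1024  0.0519] turn [ 0.029  0.959 -0.058] rows>= 5.1
```

Request:
jog_arm:
  steps:
    - [[-0.032,-0.102,0.02],[0.03,0.96,-0.06],0.0876]
    - [[-0.032,-0.102,0.052],[0.03,0.96,-0.06],0.0876]
    - [[-0.032,-0.102,0.052],[0.03,0.96,-0.06],0.0876]
    - [[-0.032,-0.102,0.052],[0.03,0.96,-0.06],0.0876]
    - [[-0.032,-0.102,0.052],[0.03,0.96,-0.06],0.0876]
    - [[-0.032,-0.102,0.052],[0.03,0.96,-0.06],0.0876]
    - [[-0.032,-0.102,0.052],[0.03,0.96,-0.06],0.0876]
    - [[-0.032,-0.102,0.052],[0.03,0.96,-0.06],0.0876]

```text
time_s: 2.15
tcp_pos: [0.4669, -0.1607, 0.2082]
ee_rot: [0.302, 0.677, -0.576, 0.345]
contact_force: [0.3, -0.1, 0.0]
gripper_width: 1.002
gripper_force: 0.0
```

Run:
```python
from h import *
s=env.state(); print(s['joint_pos'],s['tcp_pos']); print(tcp(s)[:3,:3])
cv2.imwrite('pics/w1.png',read_camera('wrist'))
C=cam('wrist',s)
print('expect rim',proj(C,[.4746,-.2785,.07]),'foot',proj(C,[.4746,-.2785,0]))
c=np.array([.474,-.2785,.045]); P=pose(-80,35); z=P.as_matrix()[:,2]
go(c-.006*z-.1*z,P); go(c-.006*z,P)
```

```text
[ 0.518   0.1927 -1.0164  1.0049 -1.118  -1.1802] [ 0.4669 -0.1607  0.2082]
[[ 0.0994 -0.988   0.1185]
 [-0.5713 -0.1542 -0.8061]
 [ 0.8147  0.0125 -0.5798]]
expect rim [332.0985 275.5754] foot [329.7006 314.11  ]
shift [-0.0661  0.0116  0.0845] turn [ 0.023  0.008 -0.002] rows>= 1.7
shift [-0.0653  0.0093  0.1845] turn [ 0.023  0.008 -0.002] rows>= 3.1
```

View pics/w1.png

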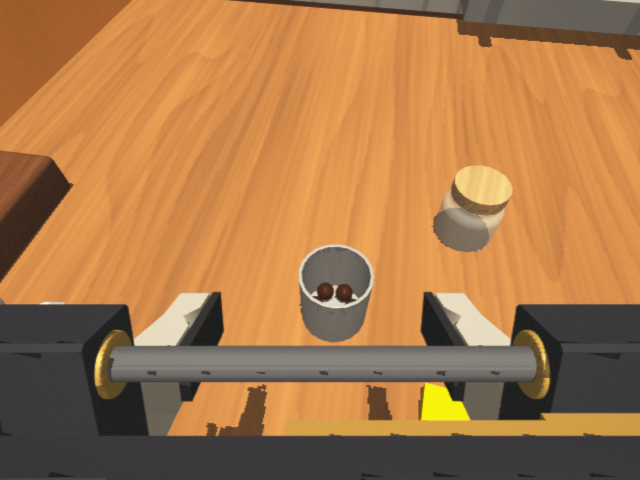

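```bash
cat >> h.py <<'E'
def Rw(j,s4):  # frame with x along link direction at zeros
    r=lambda a,t:R.from_euler(a,t)
    A=r('z',j[0])*r('y',j[1]); B=A*r('y',-j[2]); C=B*r('x',s4*j[3])*r('y',-j[4]); return A,B,C
TOOL0=None
E
python3 - <<'E'
from h import *
from scipy.optimize import least_squares
J=[[-1.0559,.3594,.011,-.0004,-1.2241,-.2881],[-.0455,-.0933,-.5224,-.0001,-1.1407,.1574],[.518,.1927,-1.0164,1.0049,-1.118,-1.1802]]
P=[[.1516,-.6573,.2506],[.3568,-.2082,.2518],[.4669,-.1607,.2082]]
Q=[[-.0002,-.1131,.9936,.0008],[0,.746,-.667,0],[.302,.677,-.576,.345]]
for s4 in (1,-1):
  for j,q in zip(J,Q):
    C=Rw(j,s4)[2]; Rt=R.from_quat([q[1],q[2],q[3],q[0]])
    print(s4,'z',C.apply([1,0,0]),Rt.apply([0,0,1]), 'rel', (C.inv()*Rt).as_matrix().round(2).tolist(), j[5])
def fk(x,j,s4):
    L1,L2,H,T,r0,d,e=x; A,B,C=Rw(j,s4)
    return R.from_euler('z',j[0]).apply([r0,d,H])+A.apply([0,0,L1])+B.apply([L2,0,e])+C.apply([T,0,0])
for s4 in (1,-1):
  f=lambda x:np.r_[np.concatenate([fk(x,j,s4)-p for j,p in zip(J,P)]),1e-3*(x-[.5,.45,.2,.3,0,-.19,0])]
  r=least_squares(f,[.5,.45,.2,.3,0,-.19,0]); print(s4,r.x,abs(r.fun[:9]).max())
E
```

```text
1 z [-0.0012  0.0013 -1.    ] [-0.0006  0.0015 -1.    ] rel [[0.0, -0.0, 1.0], [-0.96, 0.28, 0.0], [-0.28, -0.96, 0.0]] -0.2881
1 z [ 0.001  -0.0001 -1.    ] [ 0.  0. -1.] rel [[0.0, -0.0, 1.0], [-0.99, -0.16, 0.0], [0.16, -0.99, -0.0]] 0.1574
1 z [-0.6331  0.5128 -0.5798] [ 0.1192 -0.8061 -0.5797] rel [[-0.83, 0.54, -0.15], [-0.2, -0.54, -0.81], [-0.52, -0.64, 0.56]] -1.1802
-1 z [-0.0005  0.0017 -1.    ] [-0.0006  0.0015 -1.    ] rel [[-0.0, 0.0, 1.0], [-0.96, 0.28, -0.0], [-0.28, -0.96, 0.0]] -0.2881
-1 z [ 0.001  0.    -1.   ] [ 0.  0. -1.] rel [[0.0, -0.0, 1.0], [-0.99, -0.16, -0.0], [0.16, -0.99, -0.0]] 0.1574
-1 z [ 0.1185 -0.8061 -0.5798] [ 0.1192 -0.8061 -0.5797] rel [[-0.0, 0.0, 1.0], [-0.38, 0.92, -0.0], [-0.92, -0.38, 0.0]] -1.1802
1 [ 0.5592  0.2167 -0.1725 -0.2351  0.3441 -0.192  -0.2909] 0.012954653232659707
-1 [ 0.6113  0.2676 -0.0075  0.2362  0.1776 -0.1917  0.0068] 0.007834709914809501
```

```bash
cat > fit.py <<'E'
from h import *
from scipy.optimize import least_squares
J=[[-1.0559,.3594,.011,-.0004,-1.2241,-.2881],[-.0455,-.0933,-.5224,-.0001,-1.1407,.1574],[.518,.1927,-1.0164,1.0049,-1.118,-1.1802]]
P=[[.1516,-.6573,.2506],[.3568,-.2082,.2518],[.4669,-.1607,.2082]]
def fk(x,j):
    L1,L2,H,T,r0,d,e,w,v=x; A,B,C=Rw(j,-1); D=B*R.from_euler('x',-j[3])
    return R.from_euler('z',j[0]).apply([r0,d,H])+A.apply([0,0,L1])+B.apply([L2,0,e])+D.apply([0,w,v])+C.apply([T,0,0])
x0=np.array([.5,.45,.2,.3,0,-.19,0,0,0])
def fit(reg,mask=np.ones(9)):
    f=lambda x:np.r_[np.concatenate([fk(x,j)-p for j,p in zip(J,P)]),reg*(x-x0)]
    return least_squares(f,x0)
E
python3 - <<'E'
from fit import *
for reg in (1e-2,1e-3,1e-4,1e-5):
    r=fit(reg); print(reg,r.x,abs(r.fun[:9]).max())
E
```

```text
0.01 [ 0.593   0.4658  0.1841  0.2868  0.0165 -0.0178  0.0039 -0.1741 -0.0498] 0.0004117559979329166
0.001 [ 0.5917  0.4772  0.1944  0.2871  0.0079 -0.0085  0.0039 -0.1833 -0.0546] 4.1186676570381664e-05
0.0001 [ 0.5795  0.4934  0.1882  0.2045  0.0184 -0.0196  0.0088 -0.1722 -0.1227] 3.956154212272911e-05
1e-05 [ 0.3378  0.8119  0.0628 -1.4308  0.228  -0.2424  0.1068  0.0506 -1.4709] 8.518576590316185e-06
```

```bash
cat >> fit.py <<'E'
X=fit(1e-3).x
M=R.from_matrix([[0,0,1],[-1,0,0],[0,-1,0]])
lo=np.array([-3.07,-1.43,-1.02,-3.03,-3.05,-3.03])+.03; hi=np.array([3.07,2.12,1.25,1.67,0,3.03])-.03
def Rfk(j): return Rw(j,-1)[2]*M*R.from_euler('z',-j[5])
def ik(p,Rt,seeds):
    out=[]
    for s in seeds:
        g=lambda j:np.r_[fk(X,j)-p,.3*(Rfk(j)*Rt.inv()).as_rotvec()]
        r=least_squares(g,np.clip(s,lo+1e-3,hi-1e-3),bounds=(lo,hi),max_nfev=60)
        if np.abs(r.fun).max()<2e-3 and not any(np.allclose(r.x,o,atol=.05) for o in out): out.append(r.x)
    return out
def wrist(j):
    A,B,C=Rw(j,-1); D=B*R.from_euler('x',-j[3]); W=R.from_euler('z',j[0]).apply([X[4],X[5],X[2]])+A.apply([0,0,X[0]])+B.apply([X[1],0,X[6]])
    return W, W+D.apply([0,X[7],X[8]])
rng=np.random.default_rng(0)
SEEDS=[rng.uniform([-1,-.6,-1,-2.5,-2.2,-2.5],[1.2,1.2,.8,1.5,-.2,2.5]) for _ in range(6)]+[np.array(J[2]),np.array([.3,.4,-.7,-1.2,-1,1.2])]
E
cat > s.py <<'E'
from fit import *
cup=np.array([.472,-.278,.045])
for az in range(-130,131,20):
  for pit in (25,35,45):
    Rt=pose(az,pit); p=cup-.006*Rt.apply([0,0,1])
    for j in ik(p,Rt,SEEDS):
        w=wrist(j); print(az,pit,j.round(2),'W z',w[0][2].round(3),w[1][2].round(3))
E
time timeout 500 python3 s.py
```

```text
-130 25 [ 0.18  0.79 -0.52  0.64 -1.34 -1.4 ] W z 0.152 0.169
-130 35 [ 0.16  0.71 -0.54  0.61 -1.22 -1.35] W z 0.194 0.213
-130 45 [ 0.12  0.63 -0.56  0.58 -1.09 -1.28] W z 0.232 0.252
-110 25 [ 0.23  0.72 -0.81  0.97 -1.16 -1.53] W z 0.164 0.169
-110 35 [ 0.19  0.63 -0.83  0.97 -1.02 -1.45] W z 0.199 0.213
-110 45 [ 0.15  0.55 -0.83  0.93 -0.89 -1.35] W z 0.231 0.252
-10 25 [-1.24  0.67 -0.8  -2.04 -1.09 -1.66] W z 0.182 0.169
10 25 [-1.14  0.62 -0.54 -1.62 -1.07 -2.03] W z 0.242 0.169
10 35 [-1.02  0.5  -0.5  -1.5  -0.87 -2.29] W z 0.314 0.213
10 45 [-0.84  0.41 -0.45 -1.28 -0.68 -2.65] W z 0.377 0.252
30 25 [-1.04  0.64 -0.33 -1.32 -1.21 -2.22] W z 0.277 0.169
30 35 [-0.94  0.55 -0.33 -1.22 -1.05 -2.39] W z 0.335 0.213
30 45 [-0.82  0.47 -0.33 -1.07 -0.9  -2.62] W z 0.383 0.252
50 25 [-0.94  0.7  -0.15 -1.11 -1.4  -2.28] W z 0.294 0.169
50 35 [-0.86  0.61 -0.17 -1.02 -1.25 -2.39] W z 0.344 0.213
50 45 [-0.77  0.54 -0.2  -0.9  -1.12 -2.53] W z 0.384 0.252
70 25 [-0.83  0.76  0.01 -0.93 -1.59 -2.28] W z 0.301 0.169
70 35 [-0.77  0.68 -0.03 -0.85 -1.45 -2.34] W z 0.345 0.213
70 45 [-0.7   0.61 -0.08 -0.76 -1.31 -2.42] W z 0.38 0.252
90 25 [-0.71  0.83  0.15 -0.77 -1.77 -2.21] W z 0.299 0.169
90 35 [-0.67  0.75  0.09 -0.7  -1.62 -2.24] W z 0.339 0.213
90 45 [-0.61  0.67  0.02 -0.62 -1.47 -2.28] W z 0.372 0.252
110 25 [-0.59  0.88  0.24 -0.61 -1.91 -2.1 ] W z 0.289 0.169
110 35 [-0.55  0.8   0.17 -0.54 -1.75 -2.1 ] W z 0.327 0.213
110 45 [-0.51  0.72  0.08 -0.48 -1.58 -2.12] W z 0.359 0.252
130 25 [-0.45  0.92  0.28 -0.42 -1.99 -1.94] W z 0.268 0.169
130 35 [-0.43  0.84  0.2  -0.37 -1.82 -1.93] W z 0.307 0.213
130 45 [-0.4   0.75  0.1  -0.33 -1.64 -1.94] W z 0.34 0.252
real	0m15.472s
user	0m15.983s
sys	0m0.099s
```

Run:
```python
from fit import *
go([.52,-.40,.26],pose(-165,90))
for az,p in ((-165,90),(110,32)):
    print([j.round(2) for j in ik(np.array([.52,-.40,.26 if p==90 else .17]),pose(az,p),SEEDS)])
```

```text
shift [ 0.1838 -0.0151  0.1692] turn [-0.684 -0.779  1.348] rows>= 9.1
[array([-0.36,  0.32, -0.02,  0.  , -1.23, -0.95])]
[array([-0.65,  0.83,  0.54, -0.57, -2.13, -2.23])]
```

Request:
jog_arm:
  steps:
    - [[0.05,0,-0.02],[-0.684,-0.779,1.348],0.0876]
    - [[0.1,-0.015,0.03],[-0.684,-0.779,1.348],0.0876]
    - [[0.184,-0.015,0.169],[-0.684,-0.779,1.348],0.0876]
    - [[0.184,-0.015,0.169],[-0.684,-0.779,1.348],0.0876]
    - [[0.184,-0.015,0.169],[-0.684,-0.779,1.348],0.0876]
    - [[0.184,-0.015,0.169],[-0.684,-0.779,1.348],0.0876]
    - [[0.184,-0.015,0.169],[-0.684,-0.779,1.348],0.0876]
    - [[0.184,-0.015,0.169],[-0.684,-0.779,1.348],0.0876]

```text
time_s: 3.2
tcp_pos: [0.5204, -0.3998, 0.2616]
ee_rot: [-0.038, -0.206, 0.977, -0.046]
contact_force: [0.6, -0.6, -0.2]
gripper_width: 1.002
gripper_force: 0.0
```

Run:
```python
from fit import *
s=env.state(); print(s['joint_pos'],s['tcp_pos'])
P=pose(110,32); go([.52,-.405,.17],P); 
go([.52,-.405,.2],pose(150,50))
```

```text
[-0.2948  0.314  -0.0869  0.1255 -1.1953 -0.907 ] [ 0.5204 -0.3998  0.2616]
shift [-0.0061  0.0022  0.0916] turn [-0.94   0.757  1.413] rows>= 10.0
shift [-0.0033 -0.      0.0618] turn [-0.433  0.593  0.858] rows>= 6.0
```

Request:
jog_arm:
  steps:
    - [[-0.006,0.002,0.03],[-0.94,0.757,1.413],0.0876]
    - [[-0.006,0.002,0.06],[-0.94,0.757,1.413],0.0876]
    - [[-0.006,0.002,0.09],[-0.94,0.757,1.413],0.0876]
    - [[-0.006,0.002,0.09],[-0.94,0.757,1.413],0.0876]
    - [[-0.006,0.002,0.09],[-0.94,0.757,1.413],0.0876]
    - [[-0.006,0.002,0.09],[-0.94,0.757,1.413],0.0876]
    - [[-0.006,0.002,0.09],[-0.94,0.757,1.413],0.0876]
    - [[-0.006,0.002,0.09],[-0.94,0.757,1.413],0.0876]

```text
time_s: 4.2
tcp_pos: [0.5199, -0.4053, 0.1711]
ee_rot: [-0.349, 0.382, 0.826, 0.225]
contact_force: [-0.2, 0.5, -0.8]
gripper_width: 0.998
gripper_force: 0.0
```

Run:
```python
from fit import *
s=env.state(); print(s['joint_pos'],s['tcp_pos'])
P=pose(110,32); z=P.as_matrix()[:,2]; c=np.array([.472,-.278,.045])
go(c-.116*z,P); go(c-.006*z,P)
```

```text
[-0.5645  0.8798  0.6405 -0.3829 -2.1031 -1.9332] [ 0.5199 -0.4053  0.1711]
shift [-0.0251  0.0032  0.0704] turn [-0.185  0.145  0.268] rows>= 1.9
shift [-0.0122  0.0252  0.1774] turn [-0.185  0.145  0.268] rows>= 2.9
```

Request:
jog_arm:
  steps:
    - [[-0.025,0.003,0.03],[-0.185,0.145,0.268],0.0876]
    - [[-0.025,0.003,0.07],[-0.185,0.145,0.268],0.0876]
    - [[-0.025,0.003,0.07],[-0.185,0.145,0.268],0.0876]
    - [[-0.025,0.003,0.07],[-0.185,0.145,0.268],0.0876]

```text
time_s: 4.7
tcp_pos: [0.5055, -0.3717, 0.1074]
ee_rot: [-0.396, 0.5, 0.719, 0.277]
contact_force: [0.6, -0.2, 0.4]
gripper_width: 0.999
gripper_force: 0.0
```

Run:
```python
from fit import *
s=env.state(); print(s['joint_pos'],s['tcp_pos'])
cv2.imwrite('pics/w2.png',read_camera('wrist')); C=cam('wrist',s)
print('rim',proj(C,[.472,-.278,.07]),[proj(C,[.472+.032*np.cos(t),-.278+.032*np.sin(t),.07]).round(1).tolist() for t in np.radians([20,110,200,290])])
P=pose(110,32); z=P.as_matrix()[:,2]; c=np.array([.472,-.278,.045])
go(c-.006*z,P)
```

```text
[-0.6355  0.9294  0.5554 -0.5524 -2.0519 -2.1841] [ 0.5055 -0.3717  0.1074]
rim [323.7414 219.7399] [[375.9, 220.0], [323.8, 184.8], [271.6, 219.5], [323.6, 261.1]]
shift [-0.      0.0003  0.1117] turn [-0.004  0.005  0.005] rows>= 1.8
```

View pics/w2.png

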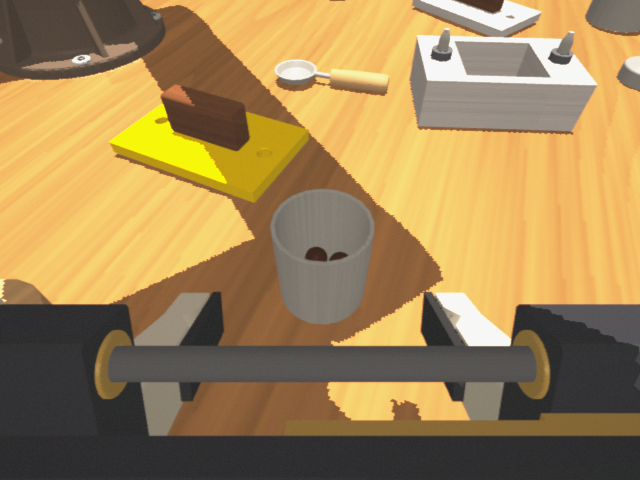

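The rim is centred at (322,226), against (324,220) predicted, so the cup's position agrees. Closing in on the grasp.

Request:
jog_arm:
  steps:
    - [[0,0,0.04],[0,0,0],0.0876]
    - [[0,0,0.08],[0,0,0],0.0876]
    - [[0,0,0.109],[0,0,0],0.0876]
    - [[0,0,0.109],[0,0,0],0.0876]
    - [[0,0,0.109],[0,0,0],0.05]
    - [[0,0,0.109],[0,0,0],0.05]
    - [[0,0,0.109],[0,0,0],0.05]
    - [[0,0,0.109],[0,0,0],0.05]

```text
time_s: 5.75
tcp_pos: [0.4738, -0.2847, 0.0488]
ee_rot: [-0.397, 0.5, 0.718, 0.277]
contact_force: [2.1, -3.3, 2.8]
gripper_width: 0.723
gripper_force: 30.0
```

```bash
cat > pour.py <<'E'
from fit import *
# cup in tool frame at grasp: axis/foot fixed by grasp pose
s0=dict(p=None)
Pg=pose(110,32); a_t=Pg.inv().apply([0,0,1.]); G=np.array([0,0,.006])   # grasp pt in tool
mc=np.array([.5585,.0265]); maz=17.1
def wp(az,pit,roll,lip,h=.045):
    Rt=pose(az,pit,roll); a=Rt.apply(a_t); d=np.array([0,0,-1.])+a*a[2]; d/=max(np.linalg.norm(d),1e-6)
    off=(.07-h)*a+.032*d   # grasp -> lowest lip point
    p=np.array(lip)-off-Rt.apply(G); return p,Rt,np.degrees(np.arccos(a[2])),a,off
E
python3 - <<'E'
from pour import *
s=env.state(); print(s['gripper_width']*.0876,s['gripper_force'],s['tcp_pos'],s['joint_pos'])
m=R.from_euler('z',maz,degrees=True)
for az in (107,80,60):
  for pit in (25,):
    for roll in (-60,-90,-120,-150):
      lip=np.r_[mc,.09]; p,Rt,t,a,off=wp(az,pit,roll,lip)
      print(az,roll,'tilt',t.round(),'tcp',p.round(3),'mouth dir in mould',m.inv().apply(a).round(2),[(j.round(2),wrist(j)[1][2].round(2)) for j in ik(p,Rt,[np.array([-.5,.75,.2,-.5,-1.7,-1.]),np.array([-.3,.75,.2,-.5,-1.7,0])])])
E
```

```text
0.06335249468740825 29.98424157500267 [ 0.4738 -0.2847  0.0488] [-0.5716  0.8825  0.2856 -0.5557 -1.834  -2.1115]
107 -60 tilt 53.0 tcp [0.591 0.046 0.103] mouth dir in mould [-0.73 -0.3   0.61] [(array([-0.19,  0.72,  0.12, -0.94, -1.68, -1.35]), np.float64(0.22))]
107 -90 tilt 77.0 tcp [0.582 0.044 0.118] mouth dir in mould [-0.85 -0.48  0.22] [(array([-0.19,  0.69,  0.1 , -0.94, -1.69, -0.83]), np.float64(0.24))]
107 -120 tilt 99.0 tcp [0.57  0.038 0.128] mouth dir in mould [-0.74 -0.66 -0.16] [(array([-0.21,  0.67,  0.08, -0.93, -1.7 , -0.31]), np.float64(0.25))]
107 -150 tilt 116.0 tcp [0.562 0.029 0.132] mouth dir in mould [-0.43 -0.79 -0.44] [(array([-0.22,  0.66,  0.07, -0.92, -1.71,  0.23]), np.float64(0.25))]
80 -60 tilt 53.0 tcp [0.596 0.03  0.103] mouth dir in mould [-0.79  0.07  0.61] [(array([-0.33,  0.62, -0.09, -1.14, -1.4 , -1.39]), np.float64(0.22))]
80 -90 tilt 77.0 tcp [0.587 0.032 0.118] mouth dir in mould [-0.97 -0.04  0.22] [(array([-0.33,  0.59, -0.1 , -1.14, -1.41, -0.88]), np.float64(0.24))]
80 -120 tilt 99.0 tcp [0.574 0.031 0.128] mouth dir in mould [-0.95 -0.25 -0.16] [(array([-0.34,  0.56, -0.13, -1.13, -1.42, -0.36]), np.float64(0.25))]
80 -150 tilt 116.0 tcp [0.563 0.028 0.132] mouth dir in mould [-0.74 -0.51 -0.44] [(array([-0.35,  0.55, -0.15, -1.13, -1.42,  0.17]), np.float64(0.25))]
60 -60 tilt 53.0 tcp [0.595 0.017 0.103] mouth dir in mould [-0.72  0.33  0.61] [(array([-0.42,  0.55, -0.26, -1.33, -1.19, -1.35]), np.float64(0.22))]
60 -90 tilt 77.0 tcp [0.587 0.022 0.118] mouth dir in mould [-0.93  0.29  0.22] [(array([-0.42,  0.51, -0.28, -1.32, -1.19, -0.85]), np.float64(0.24))]
60 -120 tilt 99.0 tcp [0.575 0.026 0.128] mouth dir in mould [-0.98  0.09 -0.16] [(array([-0.42,  0.48, -0.3 , -1.32, -1.2 , -0.33]), np.float64(0.25))]
60 -150 tilt 116.0 tcp [0.563 0.026 0.132] mouth dir in mould [-0.87 -0.23 -0.44] [(array([-0.43,  0.46, -0.32, -1.31, -1.2 ,  0.19]), np.float64(0.25))]
```

```bash
cat >> pour.py <<'E'
LIP=np.array([.571,.037,.10])
def seq(az,pit,rolls,lip=LIP):
    for r in rolls:
        p,Rt,t,a,off=wp(az,pit,r,lip); print('roll',r,'tilt',t.round(),'tcp',p.round(3),end=' '); go(p,Rt)
E
python3 - <<'E'
from pour import *
go([.474,-.285,.17],pose(110,32)); go([.5,-.2,.19],pose(110,32))
seq(80,25,[-45],LIP+[0,0,.02])
E
```

```text
shift [ 0.1024  0.0002 -0.0649] turn [-0.004  0.003  0.003] rows>= 1.9
shift [ 0.157   0.054  -0.0156] turn [-0.004  0.003  0.003] rows>= 2.7
roll -45 tilt 40.0 tcp [0.61  0.039 0.124] shift [0.2    0.24   0.1773] turn [-0.48  -0.066 -0.517] rows>= 5.7
```

Request:
jog_arm:
  steps:
    - [[0.02,0,-0.013],[0,0,0],0.05]
    - [[0.05,0,-0.032],[0,0,0],0.05]
    - [[0.085,0,-0.054],[0,0,0],0.05]
    - [[0.12,0.015,-0.06],[0,0,0],0.05]
    - [[0.145,0.04,-0.03],[0,0,0],0.05]
    - [[0.165,0.08,0.02],[0,0,0],0.05]
    - [[0.18,0.12,0.06],[-0.1,0,-0.1],0.05]
    - [[0.195,0.15,0.09],[-0.2,0,-0.2],0.05]

```text
time_s: 6.75
tcp_pos: [0.5525, -0.0606, 0.1669]
ee_rot: [-0.314, 0.462, 0.734, 0.386]
contact_force: [0.4, -0.7, -2.5]
gripper_width: 0.722
gripper_force: 30.0
```

Run:
```python
from pour import *
s=env.state(); print(s['gripper_width']*.0876,s['tcp_pos'],s['joint_pos'])
seq(80,25,[-45],LIP+[0,0,.02])
seq(80,25,[-45,-70])
```

```text
0.06321499041452273 [ 0.5525 -0.0606  0.1669] [-0.3733  0.6055  0.113  -0.8726 -1.6946 -2.1414]
roll -45 tilt 40.0 tcp [0.61  0.039 0.124] shift [-0.0135  0.0684  0.1012] turn [-0.272 -0.062 -0.319] rows>= 2.3
roll -45 tilt 40.0 tcp [0.61  0.039 0.104] shift [-0.0299  0.0629  0.1113] turn [-0.272 -0.062 -0.319] rows>= 2.3
roll -70 tilt 61.0 tcp [0.606 0.041 0.118] shift [-0.016   0.064   0.1058] turn [-0.257 -0.121 -0.752] rows>= 4.3
```

Request:
jog_arm:
  steps:
    - [[-0.005,0.03,0.04],[-0.14,-0.03,-0.16],0.05]
    - [[-0.01,0.055,0.08],[-0.272,-0.062,-0.319],0.05]
    - [[-0.014,0.068,0.101],[-0.272,-0.062,-0.319],0.05]
    - [[-0.015,0.066,0.104],[-0.265,-0.09,-0.5],0.05]
    - [[-0.016,0.065,0.106],[-0.26,-0.11,-0.65],0.05]
    - [[-0.016,0.064,0.106],[-0.257,-0.121,-0.752],0.05]
    - [[-0.016,0.064,0.106],[-0.257,-0.121,-0.752],0.05]

```text
time_s: 7.62
tcp_pos: [0.5976, 0.0377, 0.1188]
ee_rot: [-0.055, 0.217, 0.815, 0.535]
contact_force: [-26.5, -11.7, 15.3]
gripper_width: 0.736
gripper_force: 30.0
```

Run:
```python
from pour import *
s=env.state(); print(s['gripper_width']*.0876,s['tcp_pos'],s['joint_pos'])
seq(80,25,[-70,-80,-90,-100,-110,-120,-130])
cv2.imwrite('pics/w3.png',np.hstack([read_camera('wrist')[100:400,0:400],cv2.resize(read_camera('side')[160:280,230:390],(400,300))]))
```

```text
0.06449549659883895 [0.5976 0.0377 0.1188] [-0.3343  0.6182 -0.0435 -1.121  -1.4363 -1.2632]
roll -70 tilt 61.0 tcp [0.606 0.041 0.118] shift [-0.0071  0.0042  0.0043] turn [-0.005 -0.014 -0.006] rows>= 0.1
roll -80 tilt 69.0 tcp [0.603 0.042 0.123] shift [-0.0026  0.0076  0.0023] turn [-0.004 -0.015 -0.181] rows>= 1.0
roll -90 tilt 77.0 tcp [0.6   0.042 0.128] shift [0.0024 0.0103 0.0004] turn [-0.002 -0.015 -0.355] rows>= 1.9
roll -100 tilt 85.0 tcp [0.596 0.043 0.132] shift [ 0.0075  0.0121 -0.0016] turn [-0.001 -0.015 -0.53 ] rows>= 2.8
roll -110 tilt 92.0 tcp [0.591 0.042 0.135] shift [ 0.0125  0.0131 -0.0037] turn [ 0.    -0.015 -0.704] rows>= 3.8
roll -120 tilt 99.0 tcp [0.587 0.042 0.138] shift [ 0.0173  0.0133 -0.0059] turn [ 0.002 -0.015 -0.879] rows>= 4.7
roll -130 tilt 106.0 tcp [0.582 0.041 0.14 ] shift [ 0.0216  0.0128 -0.0082] turn [ 0.003 -0.015 -1.054] rows>= 5.6
```

View pics/w3.png

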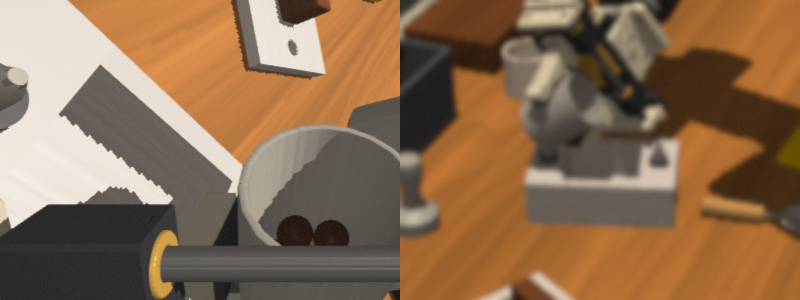

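The force reading of about 29 N suggests the cup's foot is touching the +x dowel while the tilt is still small. I'll lift, tilt further, then come down again.

Run:
```python
from pour import *
s=env.state(); print(s['contact_force'])
go(s['tcp_pos']+[0.004,0,.035],rot(s))
seq(80,25,[-90],LIP+[0,0,.03]); seq(80,25,[-94,-104,-114],LIP+[0,0,.0])
```

```text
[-26.875  -11.8534  15.7949]
shift [ 0.0077  0.0313 -0.0142] turn [0. 0. 0.] rows>= 0.6
roll -90 tilt 77.0 tcp [0.6   0.042 0.158] shift [ 0.0121  0.0356 -0.0122] turn [-0.002 -0.015 -0.357] rows>= 1.9
roll -94 tilt 80.0 tcp [0.598 0.042 0.13 ] shift [ 0.0045  0.011  -0.0003] turn [-0.002 -0.015 -0.427] rows>= 2.3
roll -104 tilt 88.0 tcp [0.594 0.043 0.134] shift [ 0.0096  0.0125 -0.0023] turn [-0.001 -0.015 -0.601] rows>= 3.2
roll -114 tilt 95.0 tcp [0.589 0.042 0.137] shift [ 0.0146  0.0132 -0.0045] turn [ 0.001 -0.015 -0.776] rows>= 4.2
```

Request:
jog_arm:
  steps:
    - [[0.008,0.028,-0.013],[0,0,0],0.05]
    - [[0.01,0.033,-0.016],[0,0,0],0.05]
    - [[0.015,0.033,-0.016],[0,0,-0.18],0.05]
    - [[0.019,0.031,-0.0165],[0,0,-0.357],0.05]
    - [[0.016,0.022,-0.011],[0,0,-0.4],0.05]
    - [[0.012,0.009,-0.0046],[0,0,-0.427],0.05]
    - [[0.012,0.009,-0.0046],[0,0,-0.427],0.05]

```text
time_s: 8.6
tcp_pos: [0.597, 0.041, 0.1291]
ee_rot: [0.065, 0.043, 0.843, 0.533]
contact_force: [0.3, 0.8, -2.2]
gripper_width: 0.737
gripper_force: 28.7
```

Run:
```python
from pour import *
s=env.state(); print(s['contact_force'],s['gripper_width'])
seq(80,25,[-94,-98,-102,-106,-110,-114,-118,-122,-130,-140])
cv2.imwrite('pics/w4.png',np.hstack([read_camera('wrist')[100:400,80:480],cv2.resize(read_camera('side')[160:280,230:390],(400,300))]))
```

```text
[ 0.2552  0.8376 -2.2435] 0.7367753667024539
roll -94 tilt 80.0 tcp [0.598 0.042 0.13 ] shift [-0.001   0.0012  0.0011] turn [-0.001 -0.003  0.001] rows>= 0.0
roll -98 tilt 83.0 tcp [0.596 0.042 0.131] shift [0.0006 0.0027 0.0003] turn [-0.001 -0.003 -0.069] rows>= 0.4
roll -102 tilt 86.0 tcp [0.595 0.043 0.133] shift [ 0.0022  0.0041 -0.0005] turn [-0.001 -0.003 -0.139] rows>= 0.7
roll -106 tilt 89.0 tcp [0.593 0.043 0.134] shift [ 0.0038  0.0053 -0.0014] turn [-0.001 -0.003 -0.208] rows>= 1.1
roll -110 tilt 92.0 tcp [0.591 0.042 0.135] shift [ 0.0055  0.0064 -0.0023] turn [-0.001 -0.003 -0.278] rows>= 1.5
roll -114 tilt 95.0 tcp [0.589 0.042 0.137] shift [ 0.0072  0.0074 -0.0032] turn [-0.001 -0.003 -0.348] rows>= 1.9
roll -118 tilt 98.0 tcp [0.588 0.042 0.138] shift [ 0.0089  0.0082 -0.0041] turn [-0.001 -0.003 -0.418] rows>= 2.2
roll -122 tilt 101.0 tcp [0.586 0.042 0.139] shift [ 0.0106  0.0089 -0.005 ] turn [-0.001 -0.003 -0.488] rows>= 2.6
roll -130 tilt 106.0 tcp [0.582 0.041 0.14 ] shift [ 0.0138  0.0099 -0.0069] turn [-0.    -0.003 -0.627] rows>= 3.4
roll -140 tilt 111.0 tcp [0.578 0.04  0.141] shift [ 0.0174  0.0106 -0.0092] turn [-0.    -0.003 -0.802] rows>= 4.3
```

View pics/w4.png

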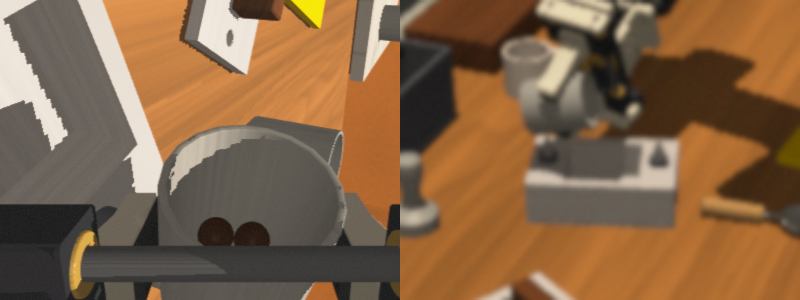

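Run:
```python
from pour import *
i=camera_info('wrist'); Cm=np.linalg.inv(i['tool_from_camera']); K=i['mtx']
def rim(a,h,g=G,r=.032):
    a=a/np.linalg.norm(a); u=np.cross(a,[0,1,0]); u/=np.linalg.norm(u); v=np.cross(a,u)
    t=np.linspace(0,2*np.pi,73)[:,None]; p=g+(.07-h)*a+r*(np.cos(t)*u+np.sin(t)*v)
    return cv2.projectPoints(p,cv2.Rodrigues(Cm[:3,:3])[0],Cm[:3,3],K,None)[0][:,0]
im=cv2.imread('pics/w4.png')
import sys
full=read_camera('wrist'); cv2.imwrite('pics/w4full.png',full)
q=rim(a_t,.045); print('nominal',q.min(0),q.max(0))
for da in (-.4,-.2,0,.2,.4):
  for h in (.045,.055,.035):
    q=rim(R.from_rotvec([0,da,0]).apply(a_t),h); print(da,h,q.min(0).round(),q.max(0).round())
o=full.copy(); cv2.polylines(o,[q0:=rim(a_t,.045).astype(np.int32)],True,(0,0,255),1)
cv2.imwrite('pics/ov.png',cv2.resize(o[180:420,180:500],(800,600)))
```

```text
nominal [229.3118 231.6786] [415.6681 392.7116]
-0.4 0.045 [234. 242.] [411. 338.]
-0.4 0.055 [236. 261.] [409. 364.]
-0.4 0.035 [231. 221.] [414. 310.]
-0.2 0.045 [231. 235.] [414. 366.]
-0.2 0.055 [235. 253.] [410. 386.]
-0.2 0.035 [227. 215.] [418. 345.]
0 0.045 [229. 232.] [416. 393.]
0 0.055 [234. 248.] [411. 404.]
0 0.035 [224. 214.] [421. 380.]
0.2 0.045 [228. 232.] [417. 415.]
0.2 0.055 [234. 245.] [411. 419.]
0.2 0.035 [221. 218.] [424. 412.]
0.4 0.045 [227. 237.] [418. 433.]
0.4 0.055 [233. 246.] [412. 428.]
0.4 0.035 [219. 228.] [426. 438.]
```

View pics/ov.png

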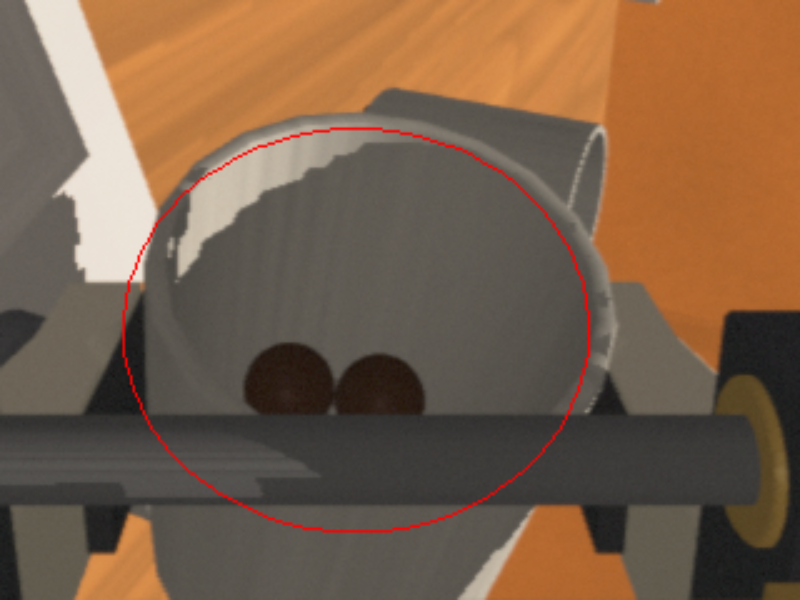

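The cup has slipped about 3 mm in the grip, which is harmless. Both visible nuts are still inside. Pouring slowly now.

Request:
jog_arm:
  steps:
    - [[0.0016,0.0015,-0.001],[0,0,-0.07],0.05]
    - [[0.0032,0.003,-0.0016],[0,0,-0.14],0.05]
    - [[0.0048,0.0041,-0.0025],[0,0,-0.21],0.05]
    - [[0.006,0.005,-0.003],[0,0,-0.26],0.05]
    - [[0.007,0.0057,-0.0036],[0,0,-0.31],0.05]
    - [[0.008,0.0062,-0.0041],[0,0,-0.35],0.05]
    - [[0.009,0.0067,-0.0046],[0,0,-0.39],0.05]
    - [[0.01,0.007,-0.0052],[0,0,-0.43],0.05]

```text
time_s: 9.75
tcp_pos: [0.5872, 0.0405, 0.1387]
ee_rot: [0.178, -0.139, 0.832, 0.506]
contact_force: [-0.3, 0.5, -2.2]
gripper_width: 0.736
gripper_force: 28.7
```

Request:
jog_arm:
  steps:
    - [[0.0015,0.0007,-0.0009],[0,0,-0.06],0.05]
    - [[0.003,0.0012,-0.0017],[0,0,-0.12],0.05]
    - [[0.0045,0.0016,-0.0025],[0,0,-0.19],0.05]
    - [[0.006,0.002,-0.0033],[0,0,-0.26],0.05]
    - [[0.0075,0.0023,-0.004],[0,0,-0.33],0.05]
    - [[0.0085,0.0025,-0.0046],[0,0,-0.4],0.05]
    - [[0.01,0.0028,-0.0055],[0,0,-0.5],0.05]
    - [[0.01,0.0028,-0.0055],[0,0,-0.6],0.05]

```text
time_s: 10.75
tcp_pos: [0.5762, 0.0363, 0.139]
ee_rot: [0.32, -0.38, 0.754, 0.43]
contact_force: [0.4, 0.6, -1.9]
gripper_width: 0.732
gripper_force: 28.6
```

Run:
```python
from pour import *
s=env.state(); print(s['contact_force'],s['gripper_width'],s['tcp_pos'],s['joint_pos'])
cr=lambda im,u,v,w,h:cv2.resize(im[v-h:v+h,u-w:u+w],(400,300),interpolation=cv2.INTER_CUBIC)
w=read_camera('wrist')
cv2.imwrite('pics/p5.png',np.vstack([np.hstack([cr(read_camera('side'),311,220,48,36),cr(read_camera('top'),364,215,48,36)]),np.hstack([cr(w,320,240,160,120),cr(w,320,240,320,240)])]))
```

```text
[ 0.4176  0.6476 -1.9332] 0.7323874944662366 [0.5762 0.0363 0.139 ] [-0.3487  0.5635 -0.0891 -1.1187 -1.4382  0.1971]
```

View pics/p5.png

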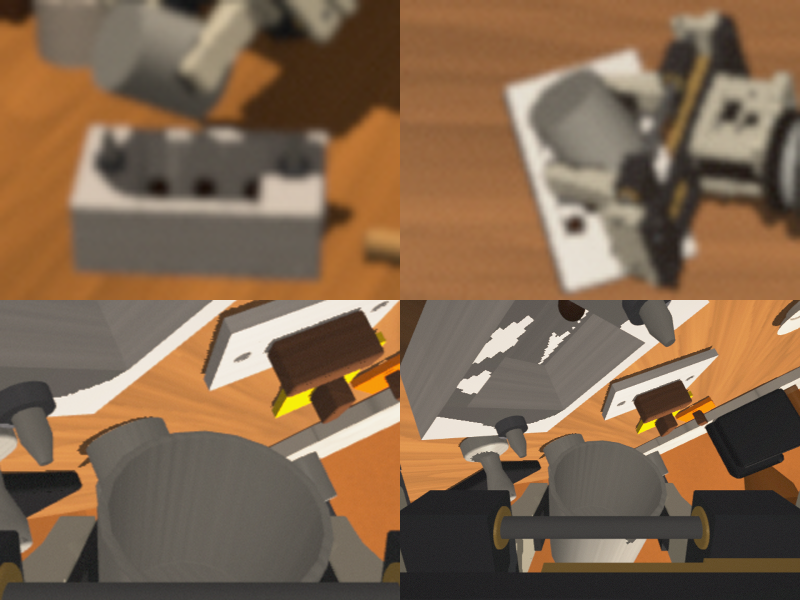

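Side crop: the nuts are in the well at about (160,185), (205,185) and (250,185), and the cup looks empty in the wrist view. Next I'll lift, unroll, take the cup back to its free spot, and check the nut count by code.

Run:
```python
from pour import *
s=env.state(); 
go(s['tcp_pos']+[0.0,-0.0,.06],rot(s))
go([.53,-.12,.2],pose(95,28,-75))
```

```text
shift [-0.0485  0.0246 -0.0255] turn [0. 0. 0.] rows>= 1.0
shift [ 0.0202  0.0105 -0.1726] turn [-0.052  0.249  1.24 ] rows>= 6.8
```

Request:
jog_arm:
  steps:
    - [[-0.025,0.012,-0.013],[0,0,0],0.05]
    - [[-0.0485,0.025,-0.026],[0,0,0],0.05]
    - [[-0.04,0.022,-0.055],[0,0.03,0.15],0.05]
    - [[-0.02,0.018,-0.09],[-0.01,0.07,0.33],0.05]
    - [[0,0.015,-0.13],[-0.02,0.11,0.51],0.05]
    - [[0.02,0.01,-0.172],[-0.03,0.14,0.69],0.05]
    - [[0.02,0.01,-0.172],[-0.04,0.17,0.87],0.05]
    - [[0.02,0.01,-0.172],[-0.045,0.21,1.05],0.05]

```text
time_s: 11.9
tcp_pos: [0.5305, -0.1203, 0.1991]
ee_rot: [-0.027, 0.006, 0.86, 0.509]
contact_force: [-0.5, 0.1, -1.0]
gripper_width: 0.741
gripper_force: 28.7
```

Run:
```python
from pour import *
s=env.state(); print(s['tcp_pos'],s['gripper_width'])
go([.5,-.26,.19],pose(110,32))
# nuts by colour in top & side views inside well region
m=R.from_euler('z',17.1,degrees=True)
for n in ('top','side'):
    im=read_camera(n); cv2.imwrite(f'pics/n_{n}.png',im); C=cam(n)
    poly=np.array([proj(C,np.r_[mc,0]+m.apply([x,y,.052])) for x,y in ((-.042,-.04),(.042,-.04),(.042,.04),(-.042,.04))])
    mk=np.zeros(im.shape[:2],np.uint8); cv2.fillPoly(mk,[poly.round().astype(np.int32)],255)
    g=im.max(2).astype(int); mask=((g<70)&(mk>0)).astype(np.uint8)
    k,l,st,ce=cv2.connectedComponentsWithStats(mask); print(n,poly.round(0).tolist(),[(st[i,4],ce[i].round(1).tolist(),(onz(C,ce[i],.0165)-np.r_[mc,0]).round(3).tolist()) for i in range(1,k) if st[i,4]>4])
```

```text
[ 0.5305 -0.1203  0.1991] 0.7407523111803098
shift [ 0.0323 -0.0765 -0.1168] turn [0.248 0.149 1.348] rows>= 7.4
top [[379.0, 229.0], [372.0, 204.0], [348.0, 211.0], [355.0, 236.0]] []
side [[327.0, 218.0], [298.0, 217.0], [295.0, 231.0], [326.0, 233.0]] [(np.int32(13), [300.0, 228.6], [0.045, -0.02, 0.016]), (np.int32(11), [311.6, 228.9], [0.013, -0.03, 0.016]), (np.int32(5), [322.6, 229.2], [-0.017, -0.04, 0.016])]
```

Request:
jog_arm:
  steps:
    - [[0.004,-0.01,-0.015],[0.03,0.02,0.18],0.05]
    - [[0.008,-0.02,-0.03],[0.06,0.04,0.35],0.05]
    - [[0.012,-0.03,-0.045],[0.1,0.06,0.52],0.05]
    - [[0.016,-0.04,-0.06],[0.13,0.08,0.7],0.05]
    - [[0.02,-0.05,-0.075],[0.16,0.1,0.87],0.05]
    - [[0.025,-0.06,-0.09],[0.19,0.12,1.04],0.05]
    - [[0.03,-0.07,-0.105],[0.22,0.135,1.21],0.05]
    - [[0.032,-0.0765,-0.117],[0.248,0.149,1.348],0.05]

```text
time_s: 13.0
tcp_pos: [0.5009, -0.2599, 0.1898]
ee_rot: [-0.395, 0.5, 0.719, 0.279]
contact_force: [-0.8, 0.3, -2.0]
gripper_width: 0.737
gripper_force: 28.6
```

Run:
```python
from pour import *
s=env.state(); print(s['tcp_pos'],s['joint_pos'])
go([.474,-.2847,.065],pose(110,32));go([.474,-.2847,.049],pose(110,32))
im=read_camera('side'); w=read_camera('wrist'); t=read_camera('top')
cv2.imwrite('pics/c_s.png',im); cv2.imwrite('pics/c_w.png',w); cv2.imwrite('pics/c_t.png',t)
C=cam('side'); 
P=tcp(s); print('nominal rim/foot px side',proj(C,(P@np.r_[G+.025*a_t,1])[:3]),proj(C,(P@np.r_[G-.045*a_t,1])[:3]))
# top count
C=cam('top'); c=proj(C,np.r_[mc,.02]); u,v=c.round().astype(int)
for k in range(v-16,v+17,2): print(' '.join('%3d'%t[k,x].max() for x in range(u-18,u+19,2)))
```

```text
[ 0.5009 -0.2599  0.1898] [-0.5388  0.73    0.3699 -0.6322 -2.0119 -2.2757]
shift [-0.1129 -0.0345  0.0545] turn [0.    0.003 0.007] rows>= 2.1
shift [-0.1264 -0.0346  0.063 ] turn [0.    0.003 0.007] rows>= 2.3
nominal rim/foot px side [364.6143 137.0091] [363.5703 158.4132]
226 227 226 226 226 225 210 209 218 211 189 159 130 136 200 221 174 156 153
227 227 227 227 225 220 208 183 157 166 166 100  73 110 172 223 189 148 148
223 227 221 199 177 154 169 183 215 221 218 118  77 151 148 220 203 148 141
205 223 176 182 209 221 223 226 226 224 225 204 181 219 160 205 217 149 140
181 224 205 227 228 228 226 226 225 224 224 225 224 226 182 189 221 173 147
152 223 209 226 228 229 227 225 227 226 225 225 222 176 141 151 221 197 149
140 215 222 223 229 227 228 225 227 226 224 226 195  85  70 111 211 218 161
139 195 225 204 227 229 229 226 226 226 225 227 218 130 120 156 191 220 174
149 161 224 203 226 229 229 228 227 228 226 226 227 219 223 204 167 222 197
154 141 219 220 220 228 228 229 225 227 227 226 229 226 228 221 152 219 217
160 138 201 224 214 229 228 224 172 177 222 225 227 227 208 167 124 196 220
165 158 181 225 201 226 228 195  87  76 169 190 215 222 139  68  71 171 221
167 166 156 221 219 225 218 191 113 113 107  79 136 223 181 121 160 199 223
170 167 145 202 222 178 114 133 210 218 153 102 152 224 224 220 223 225 225
163 162 149 184 224 159  75 103 212 228 222 213 218 224 224 225 224 223 223
166 166 160 156 223 203 174 190 223 228 226 192 141 155 212 225 225 225 225
163 166 166 151 218 227 229 229 229 227 218 122 112 113 190 225 225 226 224
```

The top view shows six dark spots in the well, so all six nuts are in. Lowering the cup now.

Request:
jog_arm:
  steps:
    - [[-0.04,-0.012,0.018],[0,0,0],0.05]
    - [[-0.08,-0.025,0.037],[0,0,0],0.05]
    - [[-0.105,-0.033,0.05],[0,0,0],0.05]
    - [[-0.113,-0.0345,0.0545],[0,0,0],0.05]
    - [[-0.117,-0.0345,0.057],[0,0,0],0.05]
    - [[-0.12,-0.0345,0.059],[0,0,0],0.05]
    - [[-0.12,-0.0345,0.059],[0,0,0],0.05]

```text
time_s: 14.02
tcp_pos: [0.475, -0.2842, 0.0572]
ee_rot: [-0.394, 0.499, 0.72, 0.279]
contact_force: [0.6, -0.6, -1.4]
gripper_width: 0.736
gripper_force: 28.6
```

Run:
```python
from pour import *
s=env.state(); print(s['tcp_pos'],s['contact_force'])
w=read_camera('wrist'); im=read_camera('side'); cv2.imwrite('pics/d_w.png',w)
cr=lambda im,u,v,a,b:cv2.resize(im[v-b:v+b,u-a:u+a],(400,600),interpolation=cv2.INTER_CUBIC)
cv2.imwrite('pics/d_s.png',im)
# cup silhouette in side image: print gray rows around
C=cam('side'); print(proj(C,[.472,-.278,.07]),proj(C,[.472,-.278,0]))
```

```text
[ 0.475  -0.2842  0.0572] [ 0.6111 -0.5598 -1.4302]
[373.1708 177.6233] [372.1188 197.0619]
```

Request:
jog_arm:
  steps:
    - [[-0.0017,0,0.001],[0,0,0],0.05]
    - [[-0.0034,0,0.0021],[0,0,0],0.05]
    - [[-0.0051,0,0.0032],[0,0,0],0.05]
    - [[-0.0051,0,0.0032],[0,0,0],0.05]

```text
time_s: 14.62
tcp_pos: [0.4743, -0.2841, 0.0501]
ee_rot: [-0.395, 0.499, 0.719, 0.279]
contact_force: [0.7, -0.3, -1.0]
gripper_width: 0.739
gripper_force: 28.6
```

Request:
jog_arm:
  steps:
    - [[-0.0017,0,0.001],[0,0,0],0.05]
    - [[-0.0034,0,0.0021],[0,0,0],0.05]
    - [[-0.0034,0,0.0021],[0,0,0],0.05]

```text
time_s: 15.0
tcp_pos: [0.4745, -0.2842, 0.0462]
ee_rot: [-0.395, 0.499, 0.719, 0.279]
contact_force: [0.3, -0.4, -0.5]
gripper_width: 0.738
gripper_force: 28.6
```

Request:
jog_arm:
  steps:
    - [[-0.0017,0,0.001],[0,0,0],0.05]
    - [[-0.0034,0,0.0021],[0,0,0],0.05]
    - [[-0.0034,0,0.0021],[0,0,0],0.05]

```text
time_s: 15.38
tcp_pos: [0.4743, -0.2853, 0.0446]
ee_rot: [-0.395, 0.498, 0.72, 0.279]
contact_force: [0.0, -4.6, 10.3]
gripper_width: 0.735
gripper_force: 28.6
```

Contact at 10 N, so the foot is on the bar with a lean of a few degrees. Releasing.

Request:
jog_arm:
  steps:
    - [[0.001,0,-0.0006],[0,0,0],0.07]
    - [[0.001,0,-0.0006],[0,0,0],0.0876]
    - [[0.001,0,-0.0006],[0,0,0],0.0876]
    - [[0.001,0,-0.0006],[0,0,0],0.0876]
    - [[0.001,0,-0.0006],[0,0,0],0.0876]
    - [[0.001,0,-0.0006],[0,0,0],0.0876]

```text
time_s: 16.12
tcp_pos: [0.4745, -0.2842, 0.0435]
ee_rot: [-0.395, 0.499, 0.719, 0.279]
contact_force: [0.5, -0.7, -0.1]
gripper_width: 0.998
gripper_force: 0.0
```

Run:
```python
from pour import *
s=env.state(); i=camera_info('wrist'); w=read_camera('wrist'); C=cam('wrist',s)
cr=lambda im,u,v,a,b:cv2.resize(im[v-b:v+b,u-a:u+a],(400,300),interpolation=cv2.INTER_CUBIC)
o=w.copy()
print(s['tcp_pos'],s['contact_force'],s['gripper_force'],[proj(C,[.472+.032*np.cos(t),-.278+.032*np.sin(t),.07]).round(0).tolist() for t in np.radians([20,110,200,290])])
cv2.imwrite('pics/e_w.png',w); cv2.imwrite('pics/e_s.png',read_camera('side')); cv2.imwrite('pics/e_t.png',read_camera('top'))
```

```text
[ 0.4745 -0.2842  0.0435] [ 0.4597 -0.7305 -0.0943] 0.0 [[416.0, 289.0], [323.0, 220.0], [228.0, 287.0], [322.0, 381.0]]
```

Request:
jog_arm:
  steps:
    - [[0,0,-0.03],[0,0,0],0.0876]
    - [[0,0,-0.07],[0,0,0],0.0876]
    - [[0,0,-0.12],[0,0,0],0.0876]
    - [[0.04,0,-0.16],[0,0,0],0.0876]
    - [[0.09,0,-0.19],[0,0,0],0.0876]
    - [[0.12,0,-0.21],[0,0,0],0.0876]
    - [[0.12,0,-0.21],[0,0,0],0.0876]

```text
time_s: 17.15
tcp_pos: [0.5129, -0.3925, 0.2611]
ee_rot: [-0.391, 0.499, 0.721, 0.279]
contact_force: [0.2, -1.1, -0.8]
gripper_width: 0.997
gripper_force: 0.0
```

Run:
```python
from pour import *
s=env.state(); print(s['tcp_pos'],s['joint_pos'])
a=cv2.imread('pics/side0.png'); b=read_camera('side'); t=read_camera('top'); t0=cv2.imread('pics/top0.png')
w=read_camera('wrist'); cv2.imwrite('pics/f_w.png',w); cv2.imwrite('pics/f_s.png',b); cv2.imwrite('pics/f_t.png',t)
for n,A,B,(u,v) in (('side',a,b,(373,187)),('top',t0,t,(460,247))):
    T=A[v-16:v+17,u-14:u+15]; r=cv2.matchTemplate(B[v-40:v+40,u-40:u+40],T,cv2.TM_CCOEFF_NORMED); _,m,_,l=cv2.minMaxLoc(r); print(n,m,l[0]+14+u-40-u,l[1]+16+v-40-v)
# targets
go([.52,-.2,.3],pose(180,90)); 
top=np.array([.5155,.282]); 
for az in (60,-120,150,-30): print(az,[j.round(2) for j in ik(np.r_[top,.2],pose(az,90),[np.array([.5,.3,0,0,-1.2,0]),np.array([.5,.3,0,0,-1.2,-2]),np.array([.5,.3,0,0,-1.2,2])])])
```

```text
[ 0.5129 -0.3925  0.2611] [-0.6619  0.8321  0.7513 -0.6474 -2.3013 -2.3522]
side 0.40344467759132385 7 19
top 0.46784862875938416 12 -16
shift [0.1306 0.0737 0.1268] turn [ 0.617 -0.874 -1.104] rows>= 8.2
60 [array([ 0.83,  0.27, -0.24,  0.  , -1.06,  1.78])]
-120 [array([ 0.83,  0.27, -0.24, -0.  , -1.06, -1.36])]
150 [array([ 0.83,  0.27, -0.24, -0.  , -1.06, -2.93])]
-30 [array([ 0.83,  0.27, -0.24, -0.  , -1.06,  0.21])]
```

Run:
```python
from pour import *
go([.53,-.15,.3],pose(185,85));
```

```text
shift [0.1535 0.1003 0.1637] turn [ 0.707 -0.781 -1.145] rows>= 8.3
```

Request:
jog_arm:
  steps:
    - [[0.04,0.01,0.01],[0.707,-0.781,-1.145],0.0876]
    - [[0.07,0.02,0.03],[0.707,-0.781,-1.145],0.0876]
    - [[0.1,0.04,0.06],[0.707,-0.781,-1.145],0.0876]
    - [[0.125,0.06,0.1],[0.707,-0.781,-1.145],0.0876]
    - [[0.15,0.1,0.16],[0.707,-0.781,-1.145],0.0876]
    - [[0.15,0.1,0.16],[0.707,-0.781,-1.145],0.0876]
    - [[0.15,0.1,0.16],[0.707,-0.781,-1.145],0.0876]
    - [[0.15,0.1,0.16],[0.707,-0.781,-1.145],0.0876]

```text
time_s: 18.3
tcp_pos: [0.5316, -0.1542, 0.2981]
ee_rot: [-0.057, -0.026, 0.998, 0.007]
contact_force: [0.0, -0.0, 0.4]
gripper_width: 0.997
gripper_force: 0.0
```

Run:
```python
from pour import *
s=env.state(); print(s['tcp_pos'],s['joint_pos'])
go([.5155,.25,.25],pose(-80,90)); go([.5155,.25,.25],pose(-30,90))
```

```text
[ 0.5316 -0.1542  0.2981] [ 0.0589  0.2002 -0.0978 -0.0188 -1.3869 -1.5732]
shift [-0.0108  0.4036  0.0544] turn [ 0.11  -0.07  -1.691] rows>= 9.1
shift [-0.0108  0.4036  0.0544] turn [ 0.153 -0.021 -2.562] rows>= 13.7
```

Request:
jog_arm:
  steps:
    - [[-0.003,0.05,0],[0.11,-0.07,-1.69],0.0876]
    - [[-0.005,0.1,0],[0.11,-0.07,-1.69],0.0876]
    - [[-0.007,0.16,0],[0.11,-0.07,-1.69],0.0876]
    - [[-0.009,0.22,0.01],[0.11,-0.07,-1.69],0.0876]
    - [[-0.01,0.28,0.02],[0.11,-0.07,-1.69],0.0876]
    - [[-0.011,0.34,0.03],[0.11,-0.07,-1.69],0.0876]
    - [[-0.011,0.4,0.054],[0.11,-0.07,-1.69],0.0876]
    - [[-0.011,0.4,0.054],[0.11,-0.07,-1.69],0.0876]

```text
time_s: 19.3
tcp_pos: [0.5168, 0.2485, 0.2487]
ee_rot: [-0.01, -0.701, 0.713, 0.002]
contact_force: [-0.3, -0.7, 0.0]
gripper_width: 1.002
gripper_force: 0.0
```

Run:
```python
from pour import *
s=env.state(); print(s['tcp_pos'],s['joint_pos'])
go([.50,.27,.22],pose(-30,90))
a=cv2.imread('pics/side0.png'); b=read_camera('side'); t=read_camera('top'); t0=cv2.imread('pics/top0.png')
cv2.imwrite('pics/g_s.png',b); cv2.imwrite('pics/g_t.png',t)
for n,A,B,(u,v) in (('side',a,b,(373,187)),('top',t0,t,(460,247))):
    T=A[v-16:v+17,u-14:u+15]; r=cv2.matchTemplate(B[v-40:v+40,u-40:u+40],T,cv2.TM_CCOEFF_NORMED); _,m,_,l=cv2.minMaxLoc(r); print(n,m,l[0]+14-40,l[1]+16-40)
```

```text
[0.5168 0.2485 0.2487] [ 0.7862  0.2064 -0.2043 -0.005  -1.1798 -0.8022]
shift [-0.0215  0.0167  0.0287] turn [ 0.021 -0.001 -1.065] rows>= 5.7
side 0.9931524991989136 0 -1
top 0.47369489073753357 2 0
```

The cup matches its starting picture in the side view (0.993, within 1 px), so it stands upright. Next, align over the upper half.

Request:
jog_arm:
  steps:
    - [[-0.01,0.02,0.02],[0.021,0,-1.065],0.0876]
    - [[-0.014,0.03,0.029],[0.021,0,-1.065],0.0876]
    - [[-0.014,0.03,0.029],[0.021,0,-1.065],0.0876]
    - [[-0.014,0.03,0.029],[0.021,0,-1.065],0.0876]
    - [[-0.014,0.03,0.029],[0.021,0,-1.065],0.0876]
    - [[-0.014,0.03,0.029],[0.021,0,-1.065],0.0876]
    - [[-0.014,0.03,0.029],[0.021,0,-1.065],0.0876]
    - [[-0.014,0.03,0.029],[0.021,0,-1.065],0.0876]

```text
time_s: 20.4
tcp_pos: [0.4888, 0.2599, 0.2236]
ee_rot: [-0.002, 0.964, -0.266, 0.002]
contact_force: [0.2, -0.0, -0.7]
gripper_width: 0.999
gripper_force: 0.0
```

```bash
cat > m.py <<'E'
from pour import *
s=env.state(); print(s['tcp_pos'],s['joint_pos'])
w=read_camera('wrist'); cv2.imwrite('pics/h_w.png',w); C=cam('wrist',s)
# bright low-saturation plate
h=cv2.cvtColor(w,cv2.COLOR_BGR2HSV); mk=((h[...,1]<60)&(h[...,2]>120)).astype(np.uint8)
k,l,st,ce=cv2.connectedComponentsWithStats(mk)
for i in range(1,k):
    if st[i,4]>800: print('comp',st[i],ce[i].round())
for n,p in (('hole a',(.5699,.2531,.016)),('hole b',(.4626,.3155,.016)),('grip',(.5155,.282,.056))): print(n,proj(C,p))
E
python3 m.py
```

```text
[0.4888 0.2599 0.2236] [ 0.8437  0.1777 -0.3035  0.002  -1.0851  0.1867]
comp [ 489    0  151  110 6957] [575.  47.]
comp [ 213  103  129  188 9730] [262. 186.]
comp [ 333  385   94   35 1970] [384. 407.]
hole a [278.9564 128.6232]
hole b [285.0298 269.4356]
grip [280.0876 212.5702]
```

```bash
cat > m2.py <<'E'
from pour import *
def measure(save,guess=((.5699,.2531,.016),(.4626,.3155,.016))):
    s=env.state(); w=read_camera('wrist'); cv2.imwrite(save,w); C=cam('wrist',s); g=cv2.cvtColor(w,cv2.COLOR_BGR2GRAY); out=[]
    for q in guess:
        u,v=proj(C,q).round().astype(int); r=22; P=g[max(v-r,0):v+r+1,u-r:u+r+1]
        t,b=cv2.threshold(P,0,255,cv2.THRESH_BINARY_INV+cv2.THRESH_OTSU); k,l,st,ce=cv2.connectedComponentsWithStats(b)
        c=[(st[i].tolist(),(ce[i]+[u-r,max(v-r,0)]).round(1).tolist(),onz(C,ce[i]+[u-r,max(v-r,0)],.016).round(4).tolist()) for i in range(1,k) if st[i,4]>15]; print('thr',t,c); out.append(c)
    return s,C,w
if __name__=='__main__':
    s,C,w=measure('pics/h2.png')
    h=cv2.cvtColor(w,cv2.COLOR_BGR2HSV); print(h[212,280],h[200,280],h[128,279],h[186,240])
    u,v=280,212
    mk=((h[...,1]>70)&(h[...,2]<130)).astype(np.uint8); mk[:, :200]=0
    k,l,st,ce=cv2.connectedComponentsWithStats(mk); i=l[v,u]; print(st[i],ce[i])
    c=cv2.findContours((l==i).astype(np.uint8),0,1)[0][0]; print(cv2.approxPolyDP(c,3,True)[:,0].tolist())
E
python3 m2.py
```

```text
thr 177.0 [([13, 14, 17, 19, 256], [278.0, 129.7], [0.5696, 0.2545, 0.016]), ([40, 31, 5, 14, 41], [299.8, 145.5], [0.5496, 0.2457, 0.016]), ([0, 35, 37, 10, 270], [273.4, 147.7], [0.5594, 0.2656, 0.016])]
thr 158.0 [([2, 0, 32, 15, 442], [279.6, 253.7], [0.4779, 0.3117, 0.016]), ([29, 15, 16, 30, 141], [304.2, 280.9], [0.4439, 0.3064, 0.016]), ([15, 16, 15, 15, 174], [284.7, 270.2], [0.4621, 0.3163, 0.016])]
[ 12 163  61] [  8 134  59] [ 14 168 190] [ 14  35 184]
[ 260  158   37  103 3177] [278.4633 206.0283]
[[269, 158], [260, 164], [266, 257], [268, 252], [283, 252], [287, 258], [283, 260], [291, 260], [296, 245], [293, 161]]
```

Run:
```python
from pour import *
go([.5159,.2854,.13],pose(-29.9,90)); go([.5159,.2854,.048],pose(-29.9,90))
```

```text
shift [ 0.0101 -0.0352  0.0939] turn [-0.004 -0.003 -0.015] rows>= 1.6
shift [ 0.0099 -0.0348  0.1759] turn [-0.004 -0.003 -0.015] rows>= 2.9
```

Request:
jog_arm:
  steps:
    - [[0.01,-0.035,0.04],[-0.004,-0.003,-0.015],0.0876]
    - [[0.01,-0.035,0.08],[-0.004,-0.003,-0.015],0.0876]
    - [[0.01,-0.035,0.08],[-0.004,-0.003,-0.015],0.0876]
    - [[0.01,-0.035,0.08],[-0.004,-0.003,-0.015],0.0876]

```text
time_s: 21.0
tcp_pos: [0.5161, 0.2859, 0.1454]
ee_rot: [-0.001, 0.966, -0.257, 0.001]
contact_force: [-0.1, 0.4, 1.1]
gripper_width: 1.002
gripper_force: 0.0
```

Run:
```python
from m2 import *
s,C,w=measure('pics/h3.png',((.5696,.2545,.016),(.4621,.3163,.016)))
print(s['tcp_pos'],proj(C,(.4621,.3163,.016)))
go([.5159,.2854,.048],pose(-29.9,90))
```

```text
thr 193.0 [([0, 0, 45, 45, 1509], [326.7, 153.3], [0.5661, 0.2536, 0.016])]
thr 106.0 [([4, 0, 38, 23, 787], [322.5, 308.9], [0.4709, 0.3111, 0.016])]
[0.5161 0.2859 0.1454] [322.3514 321.4716]
shift [-0.      0.0012  0.098 ] turn [-0.003 -0.001  0.003] rows>= 1.6
```

Request:
jog_arm:
  steps:
    - [[0,0.0005,0.04],[0,0,0],0.0876]
    - [[0,0.0005,0.07],[0,0,0],0.0876]
    - [[0,0.0005,0.09],[0,0,0],0.0876]
    - [[0,0.0005,0.098],[0,0,0],0.0876]
    - [[0,0.0005,0.098],[0,0,0],0.05]
    - [[0,0.0005,0.098],[0,0,0],0.015]
    - [[0,0.0005,0.098],[0,0,0],0.015]
    - [[0,0.0005,0.098],[0,0,0],0.015]

```text
time_s: 22.05
tcp_pos: [0.5154, 0.2855, 0.0466]
ee_rot: [-0.001, 0.967, -0.257, 0.0]
contact_force: [0.2, -0.1, -0.1]
gripper_width: 0.606
gripper_force: 0.0
```

Request:
jog_arm:
  steps:
    - [[0,0,0],[0,0,0],0.015]
    - [[0,0,0],[0,0,0],0.015]
    - [[0,0,0],[0,0,0],0.015]
    - [[0,0,0],[0,0,0],0.015]

```text
time_s: 22.55
tcp_pos: [0.5154, 0.2854, 0.046]
ee_rot: [-0.0, 0.967, -0.257, 0.0]
contact_force: [1.0, 0.3, -0.1]
gripper_width: 0.271
gripper_force: 30.0
```

Request:
jog_arm:
  steps:
    - [[0,0,-0.015],[0,0,0],0.015]
    - [[0,0,-0.05],[0,0,0],0.015]
    - [[0,0,-0.1],[0,0,0],0.015]
    - [[0,0,-0.13],[0,0,0],0.015]
    - [[0,0,-0.13],[0,0,0],0.015]

```text
time_s: 23.18
tcp_pos: [0.516, 0.2859, 0.179]
ee_rot: [-0.003, 0.967, -0.257, 0.001]
contact_force: [-0.5, -0.3, -5.8]
gripper_width: 0.273
gripper_force: 30.0
```

Run:
```python
from pour import *
s=env.state(); print(s['tcp_pos'],s['contact_force'],s['gripper_width'])
q=np.array([-.396,.5,.719,.277]); C2=cam('wrist',dict(ee_rot=q,tcp_pos=np.array([.5055,-.3717,.1074])))
T=cam('top'); S=cam('side')
w=cv2.imread('pics/w2.png'); t=cv2.imread('pics/top0.png')
for n,X in (('up',(.6181,.0448,.08)),('dn',(.499,.0081,.08))):
    p=proj(C2,X); print(n,'w2 pred',p,'top pred',proj(T,X),'side',proj(S,X))
    X0=np.array(X); X0[2]=.06; u,v=proj(T,X0).round().astype(int); g=cv2.cvtColor(t,cv2.COLOR_BGR2GRAY)[v-7:v+8,u-7:u+8].astype(float)
    m=np.clip(150-g,0,None); yy,xx=np.mgrid[v-7:v+8,u-7:u+8]; c=np.r_[(m*xx).sum(),(m*yy).sum()]/m.sum(); print('top dark centroid',c,onz(T,c,.062))
def crop(u,v):
    return cv2.resize(w[max(v-30,0):v+30,u-40:u+40],(400,300) if v>=30 else (400,5*(v+30)),interpolation=cv2.INTER_CUBIC)
a=cv2.cvtColor(w,cv2.COLOR_BGR2GRAY)
for u0,u1 in ((430,460),(555,585)):
    for v in range(26,50,3): print(v,u0,' '.join('%3d'%a[v,u] for u in range(u0,u1,1)))
```

```text
[0.516  0.2859 0.179 ] [-0.513  -0.3394 -5.7565] 0.2725245799058589
up w2 pred [570.087   31.4393] top pred [358.6848 200.3577] side [289.1139 214.9936]
top dark centroid [357.3554 199.7083] [0.6225 0.048  0.062 ]
dn w2 pred [445.0493  28.2922] top pred [369.996  238.1208] side [333.8716 216.4722]
top dark centroid [370.6323 240.6185] [0.4922 0.0045 0.062 ]
26 430 199 198 198 196 197 201 204 209 209 208 207 205 205 205 206 206 204 205 205 205 205 207 206 204 198 165 128 126 122 110
29 430 198 196 196 199 203 207 209 208 207 207 206 205 205 203 205 225 234 239 235 222 211 208 208 207 206 205 206 208 208 207
32 430 195 195 200 204 207 208 207 206 203 204 204 203 186 159 148 135 135 147 156 173 200 206 205 205 205 204 207 207 207 206
35 430 229 230 231 225 222 220 219 219 220 215 187 150 137 137 139 141 144 143 142 154 202 215 215 215 214 213 214 214 213 211
38 430 247 247 247 247 247 247 247 247 246 211 137 126 127 130 129 131 133 135 134 152 236 247 247 247 247 247 247 247 247 247
41 430 247 247 247 247 247 247 247 247 226 137 118 119 122 123 121 122 120 119 130 180 245 247 247 245 22
[... 591 characters left out ...]
4 193 223 238 240 237 216 188 186 185 187 184 182 186 188 190 192
35 555 185 184 183 184 184 186 188 190 192 191 175 156 145 145 146 148 149 150 163 181 187 186 186 185 187 186 185 186 190 190
38 555 208 206 206 205 206 206 196 178 150 136 134 134 137 137 137 139 141 145 162 180 187 186 186 187 183 185 180 182 182 188
41 555 247 247 247 247 247 234 160 122 122 123 126 127 127 127 127 129 130 135 165 181 185 186 188 186 186 185 183 182 181 185
44 555 247 247 247 245 207 133 114 116 117 115 117 118 120 119 118 120 125 152 176 184 186 186 186 185 187 186 185 182 181 182
47 555 241 236 230 177 119 114 115 115 116 119 118 118 119 117 120 128 161 179 184 184 187 189 187 185 187 186 184 184 181 183
```

Run:
```python
from pour import *
q=np.array([-.396,.5,.719,.277]); C2=cam('wrist',dict(ee_rot=q,tcp_pos=np.array([.5055,-.3717,.1074])))
a=onz(C2,(571.3,33),.08); b=onz(C2,(446.7,30),.08); print(a,b,(a+b)/2,np.degrees(np.arctan2(*(a-b)[1::-1])),np.linalg.norm(a-b))
E=None
# place with plate across: look pose: tool y along mould axis, offset back
P=pose(-73,90); x=P.as_matrix()[:,0]; p=np.r_[.5585,.0265,.3]-.125*x; print(p); go(p,P)
from fit import *
print([j.round(2) for j in ik(p,P,[np.array([.5,.3,0,0,-1.2,0])])])
```

```text
[0.6191 0.0412 0.08  ] [0.5012 0.0045 0.08  ] [0.5602 0.0229 0.08  ] 17.2987046485089 0.12348108388581565
[0.522 0.146 0.3  ]
shift [ 0.0747  0.1179 -0.1216] turn [-0.006  0.001  0.755] rows>= 4.0Traceback (most recent call last):
  File "<stdin>", line 8, in <module>
  File "fit.py", line 20, in ik
    r=least_squares(g,np.clip(s,lo+1e-3,hi-1e-3),bounds=(lo,hi),max_nfev=60)
    return func(*args, **kwargs)
    vector_fun = VectorFunction(
        fun_wrapped,
    ...<6 lines>...
        workers=workers
    )
    self._update_fun()
    ~~~~~~~~~~~~~~~~^^
    self.f = self.fun_wrapped(xp_copy(self.x))
             ~~~~~~~~~~~~~~~~^^^^^^^^^^^^^^^^^
    return np.atleast_1d(self.fun(x))
                         ~~~~~~~~^^^
    return self.f(x, *self.args, **self.kwargs)
           ~~~~~~^^^^^^^^^^^^^^^^^^^^^^^^^^^^^^
  File "fit.py", line 19, in <lambda>
    g=lambda j:np.r_[fk(X,j)-p,.3*(Rfk(j)*Rt.inv()).as_rotvec()]
                                          ^^^^^^
AttributeError: 'list' object has no attribute 'inv'
```

Two estimates of the mould centre differ by 4 mm, so I'll take one close look at the dowels with the plate held to the side.

Request:
jog_arm:
  steps:
    - [[0.01,0.02,-0.04],[0,0,0.15],0.015]
    - [[0.03,0.045,-0.08],[0,0,0.33],0.015]
    - [[0.05,0.08,-0.12],[0,0,0.5],0.015]
    - [[0.075,0.118,-0.12],[0,0,0.65],0.015]
    - [[0.075,0.118,-0.12],[0,0,0.755],0.015]
    - [[0.075,0.118,-0.12],[0,0,0.755],0.015]
    - [[0.075,0.118,-0.12],[0,0,0.755],0.015]

```text
time_s: 24.05
tcp_pos: [0.5214, 0.1456, 0.2948]
ee_rot: [0.001, 0.805, -0.594, -0.001]
contact_force: [0.5, -0.0, -5.6]
gripper_width: 0.275
gripper_force: 30.0
```

Run:
```python
from pour import *
s=env.state(); print(s['tcp_pos'],s['ee_rot'],s['joint_pos'],s['gripper_width'])
w=read_camera('wrist'); C=cam('wrist',s)
pr=[proj(C,X) for X in ((.6187,.043,.08),(.5001,.0063,.08))]; print(pr)
v=int(np.mean([p[1] for p in pr])); t=read_camera('top'); T=cam('top')
cv2.imwrite('pics/i_full.png',w)
crops=[cv2.resize(w[max(int(p[1])-40,0):max(int(p[1])-40,0)+80,int(p[0])-50:int(p[0])+50],(400,320),interpolation=cv2.INTER_CUBIC) for p in pr]
cv2.imwrite('pics/i.png',np.vstack([np.hstack(crops),cv2.resize(w[0:220],(800,275))]))
print([(int(p[0])-50,max(int(p[1])-40,0)) for p in pr])
```

```text
[0.5214 0.1456 0.2948] [ 0.0005  0.8047 -0.5937 -0.0006] [ 0.6339  0.1129 -0.2133 -0.0009 -1.246  -0.3342] 0.2750609296689606
[array([242.5718,  58.0763]), array([397.889 ,  57.9858])]
[(192, 18), (347, 17)]
```

View pics/i.png

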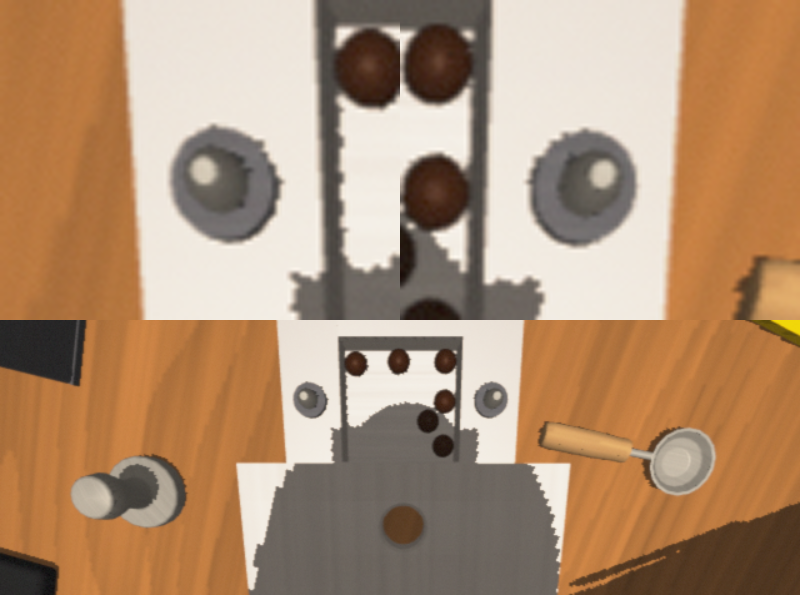

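The picture shows all six nuts in the well. The dowel tips are at (242.8,60.5) and (397.8,60.3), and the held plate's hole is at (322,164).

Run:
```python
from pour import *
s=env.state(); C=cam('wrist',s); a=onz(C,(242.8,60.5),.08); b=onz(C,(397.8,60.3),.08); c=(a+b)/2; az=np.degrees(np.arctan2(*(a-b)[1::-1])); print(a,b,c,az,np.linalg.norm(a-b))
w=cv2.imread('pics/i_full.png'); g=cv2.cvtColor(w,cv2.COLOR_BGR2GRAY).astype(float)[145:185,302:342]
h=cv2.cvtColor(w,cv2.COLOR_BGR2HSV)[145:185,302:342,1]; m=h>100; yy,xx=np.mgrid[145:185,302:342]; p=(xx[m].mean(),yy[m].mean()); print('hole px',p,m.sum())
i=camera_info('wrist'); Tc=i['tool_from_camera']; d=Tc[:3,:3]@np.linalg.inv(i['mtx'])@np.r_[p,1]; o=Tc[:3,3]; print('hole in tool',o+d*(.030-o[2])/d[2])
c=c[:2]; P=pose(az,90)
go(np.r_[c,.17],P);
```

```text
[0.6185 0.0449 0.08  ] [0.4998 0.0081 0.08  ] [0.5591 0.0265 0.08  ] 17.20434268684404 0.12423633817535316
hole px (np.float64(322.15415549597856), np.float64(163.39276139410188)) 746
hole in tool [0.0639 0.0003 0.03  ]
shift [ 0.1252 -0.0008  0.1252] turn [ 0.     0.001 -1.572] rows>= 8.4
```

Request:
jog_arm:
  steps:
    - [[0.03,0,0.02],[0,0,-1.572],0.015]
    - [[0.06,0,0.04],[0,0,-1.572],0.015]
    - [[0.09,-0.001,0.06],[0,0,-1.572],0.015]
    - [[0.11,-0.001,0.08],[0,0,-1.572],0.015]
    - [[0.125,-0.001,0.1],[0,0,-1.572],0.015]
    - [[0.125,-0.001,0.11],[0,0,-1.572],0.015]
    - [[0.125,-0.001,0.115],[0,0,-1.572],0.015]
    - [[0.125,-0.001,0.12],[0,0,-1.572],0.015]

```text
time_s: 25.15
tcp_pos: [0.5595, 0.0267, 0.1752]
ee_rot: [-0.0, 0.993, 0.117, -0.0]
contact_force: [-0.3, 0.2, -4.9]
gripper_width: 0.274
gripper_force: 30.0
```

Run:
```python
from pour import *
s=env.state(); print(s['tcp_pos'],s['contact_force'],s['gripper_width'])
P=pose(17.2,90); c=np.array([.5588,.0265])-.0008*P.as_matrix()[:2,0]; go(np.r_[c,.135],P)
```

```text
[0.5595 0.0267 0.1752] [-0.2831  0.1799 -4.8832] 0.2736837665253643
shift [-0.0015  0.0001  0.0402] turn [-0.     0.    -0.066] rows>= 0.6
```

Request:
jog_arm:
  steps:
    - [[-0.0015,0,0.02],[0,0,-0.066],0.015]
    - [[-0.0015,0,0.04],[0,0,-0.066],0.015]
    - [[-0.0015,0,0.04],[0,0,-0.066],0.015]
    - [[-0.0015,0,0.04],[0,0,-0.066],0.015]

```text
time_s: 25.65
tcp_pos: [0.5585, 0.0263, 0.1364]
ee_rot: [-0.0, 0.989, 0.146, 0.0]
contact_force: [0.9, 0.0, -4.4]
gripper_width: 0.274
gripper_force: 30.0
```

Run:
```python
from pour import *
s=env.state(); print(s['tcp_pos'],s['contact_force'])
P=pose(17.2,90); c=np.array([.5588,.0265])-.0008*P.as_matrix()[:2,0]; go(np.r_[c,.106],P)
```

```text
[0.5585 0.0263 0.1364] [ 0.939   0.0295 -4.3993]
shift [-0.0005 -0.0001  0.0304] turn [-0.    -0.001 -0.007] rows>= 0.5
```

Request:
jog_arm:
  steps:
    - [[-0.0004,0,0.006],[0,0,-0.007],0.015]
    - [[-0.0004,0,0.012],[0,0,-0.007],0.015]
    - [[-0.0004,0,0.017],[0,0,-0.007],0.015]
    - [[-0.0004,0,0.021],[0,0,-0.007],0.015]
    - [[-0.0004,0,0.025],[0,0,-0.007],0.015]
    - [[-0.0004,0,0.025],[0,0,-0.007],0.015]

```text
time_s: 26.4
tcp_pos: [0.5576, 0.0259, 0.1106]
ee_rot: [-0.0, 0.989, 0.149, 0.0]
contact_force: [0.5, -0.4, -5.6]
gripper_width: 0.267
gripper_force: 30.0
```

Request:
jog_arm:
  steps:
    - [[0,0,0.003],[0,0,0],0.015]
    - [[0,0,0.006],[0,0,0],0.015]
    - [[0,0,0.008],[0,0,0],0.015]
    - [[0,0,0.01],[0,0,0],0.015]
    - [[0,0,0.012],[0,0,0],0.015]
    - [[0,0,0.012],[0,0,0],0.015]

```text
time_s: 27.15
tcp_pos: [0.5578, 0.0259, 0.0992]
ee_rot: [-0.0, 0.989, 0.149, 0.0]
contact_force: [-0.3, -1.0, 1.8]
gripper_width: 0.274
gripper_force: 30.0
```

Request:
jog_arm:
  steps:
    - [[0,0,0.002],[0,0,0],0.015]
    - [[0,0,0.004],[0,0,0],0.015]
    - [[0,0,0.006],[0,0,0],0.015]
    - [[0,0,0.006],[0,0,0],0.015]
    - [[0,0,0.006],[0,0,0],0.015]

```text
time_s: 27.78
tcp_pos: [0.5579, 0.0259, 0.094]
ee_rot: [-0.0, 0.989, 0.149, 0.001]
contact_force: [-4.7, 0.6, 11.3]
gripper_width: 0.272
gripper_force: 30.0
```

Request:
jog_arm:
  steps:
    - [[0,0,0.001],[0,0,0],0.015]
    - [[0,0,0.002],[0,0,0],0.015]
    - [[0,0,0.002],[0,0,0],0.015]
    - [[0,0,0.002],[0,0,0],0.015]

```text
time_s: 28.28
tcp_pos: [0.5579, 0.0259, 0.0939]
ee_rot: [-0.0, 0.989, 0.149, 0.001]
contact_force: [-12.0, 1.5, 30.9]
gripper_width: 0.27
gripper_force: 30.0
```

Request:
jog_arm:
  steps:
    - [[0,0,-0.0008],[0,0,0],0.015]
    - [[0,0,-0.0008],[0,0,0],0.015]
    - [[0,0,-0.0008],[0,0,0],0.015]
    - [[0,0,-0.0008],[0,0,0],0.015]

```text
time_s: 28.78
tcp_pos: [0.5579, 0.026, 0.0939]
ee_rot: [-0.0, 0.989, 0.149, 0.001]
contact_force: [-8.7, 1.8, 22.2]
gripper_width: 0.273
gripper_force: 30.0
```

Run:
```python
from pour import *
a=cv2.imread('pics/side0.png'); b=read_camera('side'); u,v=373,187
r=cv2.matchTemplate(b[v-40:v+40,u-40:u+40],a[v-16:v+17,u-14:u+15],cv2.TM_CCOEFF_NORMED); print(cv2.minMaxLoc(r)[1::2])
s=env.state(); print(s['tcp_pos'],s['contact_force'],s['gripper_force'],s['qvel'])
# gap check: bright plate front face vs block, mid column profile in side view
C=cam('side'); m=R.from_euler('z',17.2,degrees=True)
for x in (-.06,-.03,.03,.06):
    q=[proj(C,np.r_[.5588,.0265,0]+m.apply([x,.052,z])) for z in (.064,.052,.0)]; print(np.round(q,1).tolist(),[int(b[k,int(round(q[0][0]))].mean()) for k in range(int(q[0][1])-8,int(q[0][1])+14)])
```

```text
(0.9930614233016968, (26, 23))
[0.5579 0.0259 0.0939] [-8.6581  1.7324 23.7757] 30.001610219478607 [-0.0007  0.     -0.001   0.001  -0.     -0.0004]
[[331.8, 231.4], [331.8, 235.1], [331.7, 250.9]] [153, 174, 180, 181, 180, 176, 168, 154, 133, 106, 90, 85, 84, 84, 83, 84, 84, 85, 84, 85, 85, 84]
[[320.7, 231.0], [320.8, 234.7], [320.9, 250.5]] [40, 55, 67, 69, 70, 70, 71, 69, 70, 72, 73, 75, 75, 77, 76, 77, 75, 75, 76, 76, 75, 75]
[[298.7, 230.2], [298.8, 233.9], [299.3, 249.7]] [66, 76, 75, 74, 76, 83, 88, 88, 84, 80, 78, 77, 78, 77, 77, 77, 76, 76, 76, 75, 76, 74]
[[287.7, 229.8], [287.9, 233.5], [288.6, 249.3]] [146, 174, 187, 190, 189, 189, 190, 185, 167, 134, 102, 92, 88, 89, 89, 89, 89, 88, 89, 89, 89, 88]
```

The cup is upright, no gap shows in the side view, the mould sits at its hard stop at the expected height, and it is held at about 22 N. Handing in.

```bash
python3 -c "
from cell import env
print(env.finish_job())"
```

```text
the job is handed in; nothing more can be done
None
```

The job is handed in at about 29 s, with no verdict returned: all six nuts were seen in the well, the empty cup stands upright where it began, and the upper half is held pressed against its hard stop at about 22 N. While tilting to pour, the cup's foot most likely pressed a dowel at about 33 N (under the 40 N limit), and I lifted clear and poured again.

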